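Glue-up in the one-hand bar clamp

ROBOT

A 7-joint arm with a two-finger parallel gripper is mounted at the origin on the work surface. World frame = base frame: x ahead of the robot, y to its left, z up, the work surface at z = 0. Lengths are in mm, angles in rad, forces in N, time in s.
With the tool pointing down it reaches from about 400 to 875 mm from the base axis. Payload 4.4 kg.
Tool frame: the origin (TCP) lies at the very end of the fingers, on their centre line; the grasp point (between the pads) lies 19 mm behind it; y points along the fingers, z is the direction in which the jaws open and shut, and the axes are right-handed (so a half turn about y gives the same grasp; the last joint's range is limited). The gripper opens to 85 mm and grips with 20 to 120 N. Pads are 22 mm wide; open, the fingers measure 114 mm over their backs; the gripper's body (76 mm by 85 mm) begins 54 mm behind the grasp point. The pads swing forward as they close: fully open they stand 13 mm farther back than shut.
Start: joints at [-1.379, 0.628, 0.038, 1.517, -0.027, 0.996, -0.02], TCP at [165.694, 628.541, 200.913] pointing down, gripper open.
Joint ranges: [-3.06, 3.06], [-0.37, 2.12], [-1.25, 1.32], [0.18, 2.47], [-1.1, 4.24], [0.23, 1.98], [-2.94, 2.94]. Speed limits (rad/s): [2.57, 2.57, 3.14, 3.14, 3.14, 3.14, 3.14].

INTERFACE

Orientations are given as [roll, pitch, yaw] about the fixed x, y, z axes, in that order (R = Rz(yaw) Ry(pitch) Rx(roll)).
In Python, from cell import read_state, get_image, finish_job gives the robot as it stands. The module is installed in compiled form; this text tells all that it offers.
- The arm moves only by the tool servo_tool, never from a script. Its argument "increments" is a list of rows, each an object of numbers: "dx", "dy", "dz": the shift along the world's x, y, z in cm; "ax", "ay", "az": the turn, a rotation vector about the world's x, y, z in rad; "claw": the closure, from -1 (fully open) to 1 (shut). A call has 1 to 8 rows; each row is the pose to reach, as a shift and turn from the pose commanded when the call began; what a row does not reach only later rows make up. A row lasts 1/12 s, in which the tool goes at most 41.7 mm and 7.16 degrees, less where a joint would pass 70% of its speed; a pose out of reach is approached as far as the arm can. A call with a gripper value outside its range is refused whole. The fingers move at their own pace and stop on an object; the grip force is fixed at half the most. Time passes only in rows, so rows that repeat a pose let the fingers close. It gives the time, the measured TCP pose, the force and the opening at its end, in the units of the state.
- read_state(): the state, without advancing time (a new reading comes with each control period).
- get_image(name): name is "scene" or "top" or "wrist"; returns a dict with "color" (400x640x3 uint8, red, green, blue), "fov_y" (degrees; the focal length in pixels is half the picture's height over the tangent of half this angle, whatever the lens; pixels are square), "cx", "cy" (the principal point, pixels), "R" (3x3) and "t" (3): a world point X has camera coordinates R X + t. Camera axes: x right, y down, z forward; pixel columns grow to the right and rows downward; lengths in mm; the calibration is good to about 2 mm. A picture is of the moment at which its call begins. There is no depth.
- finish_job(): hands the job in, once; it reports no verdict.
The state is a dict: "clock": time; "qpos": joint angles; "qd": joint speeds; "tau": joint torques, N m; "eef_pos": TCP position; "tool_rot": TCP orientation; "force": force on the tool from outside, world axes, zero at the start; "torque": the same for the moment, N m; "width": finger opening in mm.
Only numpy, scipy, OpenCV 4.12 (cv2) and the standard library are available. Lean on these libraries where they do the work, as an engineer would, in place of code of your own. Each camera call takes 0.05 s, during which the arm holds its last target.

TASK

The two glued pine halves of a table foot stand between the jaws of the one-hand bar clamp that is screwed to the packing table: draw the clamp's orange transport lock knob fully out to its end stop, then pump the green trigger towards the black pistol grip, letting it return each time, until the moving jaw has pushed the halves together against the fixed jaw. Finish while still holding the trigger squeezed, so that the moving jaw's rubber pad keeps a firm but gentle pressure on the wood - visibly pressed in by two to four millimetres, never squashed flat, which would crush the soft pine; the pressure goes when the trigger is let go. Work only the knob and the trigger, keep off the wood and the moving jaw, and leave the glue bottle, stapler and spray bottle where they stand.

Things in the scene. Friction and masses are not known exactly. Their poses are not given: they have to be found in the camera images.
- clamp: Fixed part of a one-hand bar clamp, screwed to the table, yaw varies: 105 x 90 mm foot plate, grey post, body and fixed jaw, black pistol grip. Origin: on the table under the trigger's hinge; +x level along the steel bar to the moving jaw, y across, z up. Body: x -32 to 30, y -21 to 21, z 72 to 132 mm. Bar: 8 mm wide, top at z 108 mm, from x -114 mm through the body to the moving jaw.
- grip (a point): Middle of the fixed black pistol grip, 170 mm above the table, at clamp x -46 mm: 22 mm thick along clamp x, 26 mm in y, leaning back a little, top at z 217 mm. At z 185 mm grip and trigger together measure about 65 mm along x with the trigger at rest, 37 mm fully squeezed.
- fixed_face (a point): Middle of the rubber pad's face on the fixed jaw (40 mm wide, 32 mm high), 22 mm above the table at clamp x 36 mm; it looks to the clamp's +x.
- trigger_front (a point): Point to press on the green trigger's front face (towards clamp +x), 185 mm above the table and at clamp x 6, y 0 mm at rest. The trigger is an upright bar, 21 mm wide in y, 12 mm thick in x, from z 125 to about 210 mm; it hinges at clamp x 0, z 73 mm and swings to the grip (clamp -x). This point travels 29 mm to the stop.
- trigger (a joint): Trigger angle, rad: 0 at rest (spring return), 0.26 at its stop near the grip. At the pressing point the spring takes 4 N at rest, 6 N at the stop; drawing the free jaw adds about 3 N. With the transport lock in it moves only 0.025 rad. A pawl on it drives the toothed bar (pitch 4 mm): each full squeeze draws the jaw 8 mm; on the full return the jaw stays.
- jaw (a joint): Travel of the moving jaw, m, growing as it closes: 0 fully open (116.5 mm between the pads), 0.0365 when the halves just meet between both pads. Starts at 0.001 to 0.020. Driven by the trigger; its friction brake holds only 8 N, so the pressure on the wood drops below 8 N when the trigger is let go, and grows again with the next squeeze.
- pad (a joint): How far the moving jaw's soft rubber pad is pressed in, m: 0 free, 0.005 squashed flat. 10 N per mm, so it shows the pressure on the wood. With the jaw on the wood, pressing the trigger at its pressing point with 12 N gives about 18 N on the wood, 18 N about 31 N, 25 N about 50 N.
- pad_face (a point): Middle of the black pad's face on the moving jaw (40 mm wide, 32 mm high, 22 mm above the table); it looks to the clamp's -x. The grey moving jaw behind it is 22 mm thick, 34 mm wide, 118 mm high.
- lock_knob (a point): Middle of the orange transport lock knob on the clamp's -y side: upright grip, 14 mm along clamp x, 12 mm along y (top flared to 16 mm), 34 mm high. This point is 136 mm, its top 152 mm above the table, at clamp x -9, y -64 to -68 mm at the start. It rides on a bolt in a guide 16 mm wide whose top is 110 mm above the table.
- lock (a joint): Travel of the transport lock, m: 0 pushed in (bolt behind the trigger), 0.020 at its end stop, drawn out along the clamp's -y. Starts at 0 to 0.003. It rubs with about 2 N and stays where it is left.
- half_a_center (a point): Centre of the pine half next to the fixed jaw: 40 (along clamp x) x 60 x 36 mm, standing loose on the table, about 45 g.
- half_b_center (a point): Centre of the other pine half, next to the moving jaw: same size. A few mm lie between the halves, and beside the pads, at the start.
- glue_center (a point): Bystander: white glue bottle with a green nozzle, 38 mm across, 117 mm high; this point is 40 mm up.
- stapler_center (a point): Bystander: black and grey stapler, 140 x 34 x 50 mm, lying flat; this point is 24 mm up.
- spray_center (a point): Bystander: pinkish spray bottle with a white head, 72 mm across, 208 mm high; this point is 80 mm up.
There are look-alikes about, which are no part of the job. What is shaped like the part that bears half_b_center but blue, purple or turquoise is not meant.

How it is judged:
By the outcome, as a careful person would: the job done as asked, in the order asked, and still so for the second after the job is handed in, while the arm keeps its last pose, push and grip.
It also fails if it takes over 54 s, if anything falls off the work surface, if the arm or the gripper's body presses on something with over 40 N, if the wrist force passes 120 N, or if a joint passes its speed limit or range.

## Working session

There is one attempt and no reset: what is moved stays moved. The work goes in short steps, Python scripts to look and compute and a tool call to move; the robot and the scene stay as the last step left them, time stands still between calls to the robot, and variables do not carry over. Pictures are saved under pics/ and viewed, and the job is handed in when it is done.

Besides the shell and the picture viewer there is one more tool, called after "Emit:" as name(argument=value, ...), one argument or row to a line, values as JSON. servo_tool: Moves the arm, as the interface text tells. Its arguments: {"type":"object","properties":{"increments":{"type":"array","items":{"type":"object","properties":{"dx":{"type":"number"},"dy":{"type":"number"},"dz":{"type":"number"},"ax":{"type":"number"},"ay":{"type":"number"},"az":{"type":"number"},"claw":{"type":"number"}}}}},"required":["increments"]}

```bash
mkdir -p pics; cat > h.py <<'E'
import numpy as np, cv2
from cell import read_state, get_image, finish_job
def cam(n):
    im=get_image(n); return im
def K(im):
    h=im["color"].shape[0]; f=h/2/np.tan(np.radians(im["fov_y"])/2)
    return f
def proj(im,X):
    c=np.array(im["R"])@np.array(X,float)+np.array(im["t"]); f=K(im)
    return np.array([f*c[0]/c[2]+im["cx"],f*c[1]/c[2]+im["cy"]])
def ray(im,u,v,z):
    R=np.array(im["R"]);t=np.array(im["t"]);f=K(im)
    d=R.T@np.array([(u-im["cx"])/f,(v-im["cy"])/f,1]); o=-R.T@t
    return o+d*(z-o[2])/d[2]
def save(im,name,crop=None,s=1):
    c=im["color"][:,:,::-1]
    if crop: c=c[crop[1]:crop[3],crop[0]:crop[2]]
    if s!=1: c=cv2.resize(c,None,fx=s,fy=s,interpolation=cv2.INTER_CUBIC)
    cv2.imwrite("pics/"+name,c)
E
python3 - <<'E'
from h import *
import pickle
for n in ["scene","top","wrist"]:
    im=cam(n); save(im,n+"0.png"); pickle.dump(im,open(n+"0.pkl","wb"))
    print(n,im["fov_y"],im["cx"],im["cy"],-np.array(im["R"]).T@np.array(im["t"]))
s=read_state(); print(s)
E
```

```text
scene 45.89267526019489 309.57760115677814 201.2984625918775 [1219.21462998 -748.04246984  859.26138689]
top 49.805370992328115 318.8881645745394 204.85371394999095 [ 450.19807917   21.7918962  1117.68939734]
wrist 64.0040881064584 315.3746984059152 199.0931100134254 [ 96.71527344 646.84081458 373.87546044]
{'clock': 0.15, 'qpos': array([-1.37882787,  0.62915046,  0.03846892,  1.51811876, -0.02702696,
        0.99630464, -0.01998471]), 'qd': array([-0.0003615 , -0.00246175, -0.00077716, -0.00385931, -0.00074934,
        0.00043336,  0.00011502]), 'tau': array([ 1.91869403e-03, -5.63803303e+01,  1.22801576e+00, -1.93652719e+01,
        1.11784291e-02,  7.34878471e-03, -5.29057246e-06]), 'eef_pos': array([165.54150922, 628.03686848, 200.19610885]), 'tool_rot': array([-1.57225940e+00,  3.02465850e-06, -2.57783993e-01]), 'force': array([-0.6994037 ,  0.760215  , -0.77706935]), 'torque': array([-0.01729891, -0.00240233,  0.02151864]), 'width': 85.54264924098814}
```

View pics/scene0.png

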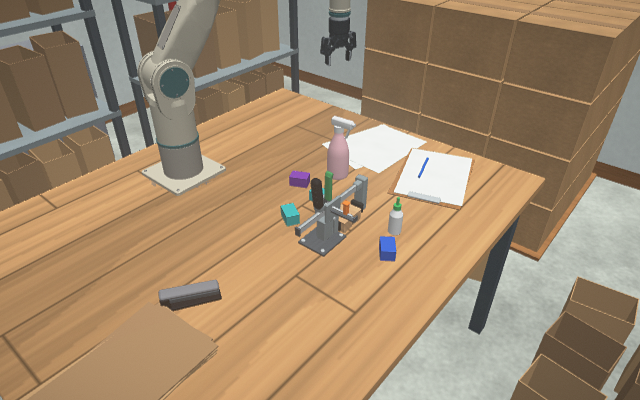

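View pics/top0.png

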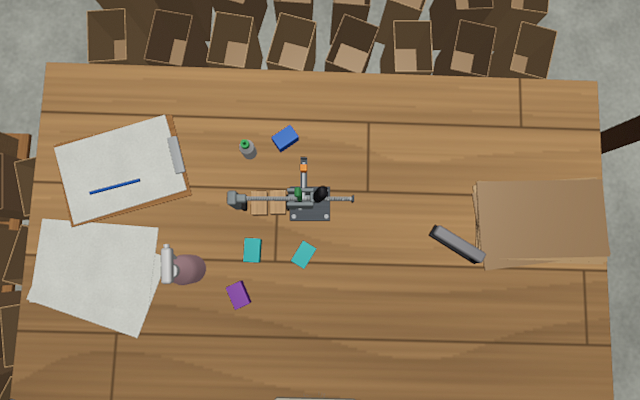

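View pics/wrist0.png

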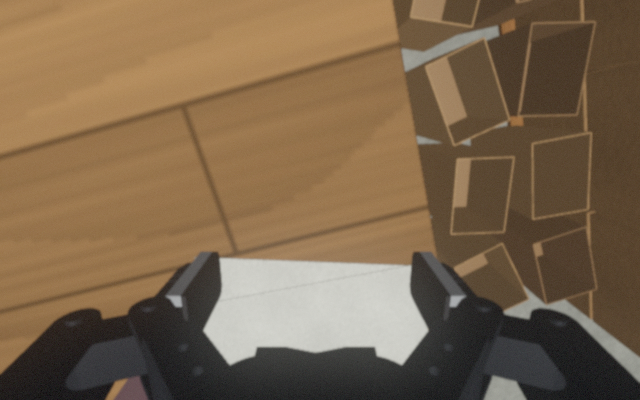

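The top picture shows the clamp near (305,200). Its bar runs to the moving jaw at (237,200), the knob is at (303,168), and the turquoise, purple and blue blocks are look-alikes.

```bash
python3 - <<'E'
from h import *
import pickle
t=pickle.load(open("top0.pkl","rb"));s=pickle.load(open("scene0.pkl","rb"))
save(t,"top0c.png",(220,140,370,240),5.3)
save(s,"scene0c.png",(260,150,420,270),5)
for n,u,v,z in [("barend",353,199,108),("jaw",237,200,118),("knob",303,168,152)]:
    print(n,ray(t,u,v,z))
E
```

```text
barend [588.23608935 -75.26635616 108.        ]
jaw [576.44338648 196.51760252 118.        ]
knob [650.11024343  44.36869007 152.        ]
```

View pics/top0c.png

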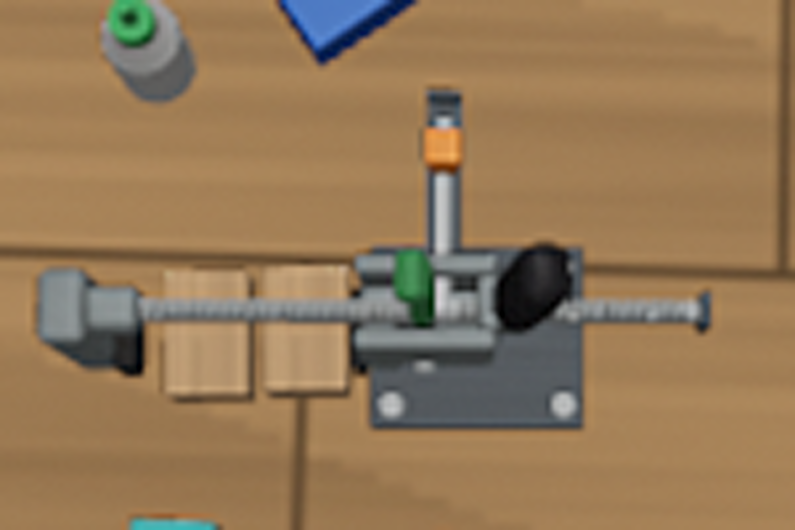

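View pics/scene0c.png

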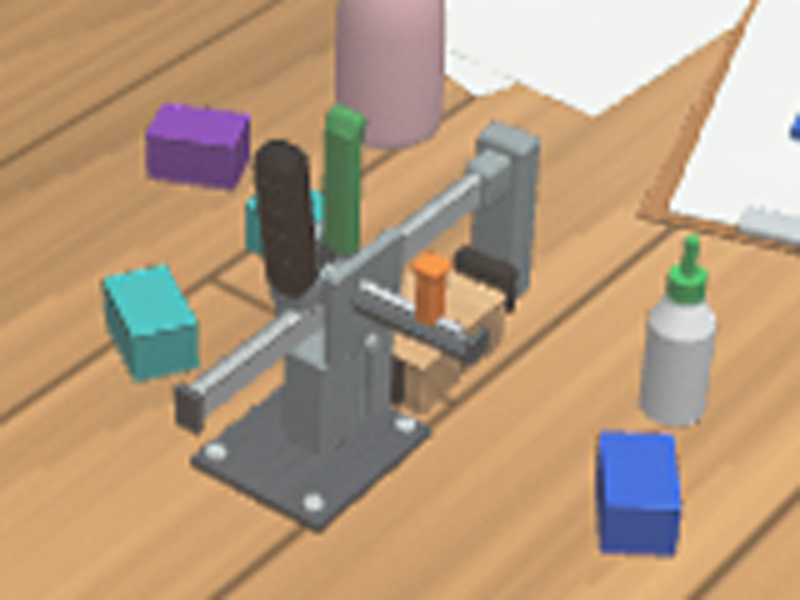

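Top crop: the knob top is at crop (443,145), the bar runs from (150,309) to (698,310), the trigger top is at (414,270) and the grip top at (540,280). Next I fit the pose.

```bash
python3 - <<'E'
from h import *
import pickle
from scipy.optimize import least_squares
t=pickle.load(open("top0.pkl","rb"));s=pickle.load(open("scene0.pkl","rb"))
T=lambda u,v:(220+u/5.3,140+v/5.3)
S=lambda u,v:(260+u/5,150+v/5)
a=ray(t,*T(150,309),108);b=ray(t,*T(690,310),108);print("bar",a,b,"yaw",np.arctan2(*(a-b)[[1,0]]))
print("knobtop",ray(t,*T(443,147),152),"s",ray(s,*S(431,262),152))
print("trigtop",ray(t,*T(412,262),209),ray(s,*S(347,118),209))
print("grip top",ray(t,*T(548,262),215),ray(s,*S(283,150),215))
print("barend",ray(t,*T(706,310),108),ray(s,*S(188,390),108))
for c in [(371,428),(582,428),(582,248)]: print("foot",ray(t,*T(*c),6))
print("foot s",[ray(s,*S(*c),6)[:2] for c in [(192,460),(322,525),(430,432)]])
print("jaw L/R edge",ray(t,*T(40,300),118),ray(t,*T(86,300),118))
print("halves",[ray(t,*T(*c),36)[:2] for c in [(164,333),(250,333),(264,330),(350,330),(209,268),(209,397),(306,265),(306,393)]])
E
```

```text
bar [582.52941927 171.92794937 108.        ] [589.25453468 -68.57701477 108.        ] yaw 1.5987515229043272
knobtop [650.7644806   43.05577181 152.        ] s [651.51263168  41.84173058 152.        ]
trigtop [591.48348878  52.7805635  209.        ] [589.11077012  49.88630895 209.        ]
grip top [592.19461688  -1.76507073 215.        ] [589.1108524  -0.7044752 215.       ]
barend [589.46811684 -75.73712727 108.        ] [589.09886167 -74.72834036 108.        ]
foot [540.60318476  76.97109898   6.        ]
foot [543.56694117 -25.95402999   6.        ]
foot [632.56044622 -23.80628442   6.        ]
foot s [array([545.94252811, -27.10040657]), array([633.85152284, -21.56281059]), array([631.34125957,  76.34705941])]
jaw L/R edge [583.77281839 218.8806856  118.        ] [584.37617932 198.71331424 118.        ]
halves [array([580.64775401, 175.45604678]), array([581.85739247, 134.62692401]), array([583.49393083, 128.03315178]), array([584.70694621,  87.126494  ]), array([612.55267774, 155.46246996]), array([550.69700863, 152.76672876]), array([615.39936223, 109.26975506]), array([553.93960574, 106.90147818])]
```

Pose fit: the clamp origin is about (586, 50.5) and the yaw about 1.597 rad, so clamp +x is roughly world +y. The knob is at about (651, 43), and the two cameras agree within 1.5 mm. The pine halves, at top (260,203) and (278,202), are the meant ones. I'll go high over the spray bottle with the jaws opening along clamp y.

Emit:
servo_tool(
  increments=[
    {"dz": 8, "claw": 0},
    {"dz": 12, "dx": 1, "dy": -1, "az": -0.1, "claw": 0},
    {"dx": 48.5, "dy": -58.5, "dz": 12, "az": -1.286, "claw": 0},
    {"dx": 48.5, "dy": -58.5, "dz": 12, "az": -1.286, "claw": 0},
    {"dx": 48.5, "dy": -58.5, "dz": 12, "az": -1.286, "claw": 0},
    {"dx": 48.5, "dy": -58.5, "dz": 12, "az": -1.286, "claw": 0},
    {"dx": 48.5, "dy": -58.5, "dz": 12, "az": -1.286, "claw": 0},
    {"dx": 48.5, "dy": -58.5, "dz": 12, "az": -1.286, "claw": 0},
  ],
)

```text
invalid input at $.increments[0]: expected keys dx, dy, dz, ax, ay, az, claw
```

Emit:
servo_tool(
  increments=[
    {"dx": 0, "dy": 0, "dz": 8, "ax": 0, "ay": 0, "az": 0, "claw": 0},
    {"dx": 1, "dy": -1, "dz": 12, "ax": 0, "ay": 0, "az": -0.1, "claw": 0},
    {"dx": 48.5, "dy": -58.5, "dz": 12, "ax": 0, "ay": 0, "az": -1.286, "claw": 0},
    {"dx": 48.5, "dy": -58.5, "dz": 12, "ax": 0, "ay": 0, "az": -1.286, "claw": 0},
    {"dx": 48.5, "dy": -58.5, "dz": 12, "ax": 0, "ay": 0, "az": -1.286, "claw": 0},
    {"dx": 48.5, "dy": -58.5, "dz": 12, "ax": 0, "ay": 0, "az": -1.286, "claw": 0},
    {"dx": 48.5, "dy": -58.5, "dz": 12, "ax": 0, "ay": 0, "az": -1.286, "claw": 0},
    {"dx": 48.5, "dy": -58.5, "dz": 12, "ax": 0, "ay": 0, "az": -1.286, "claw": 0},
  ],
)

```text
clock: 0.82
eef_pos: [330.9, 429.1, 296.1]
tool_rot: [-1.571, 0.0, -1.114]
force: [-0.4, -0.1, 0.3]
width: 42.8
```

Emit:
servo_tool(
  increments=[
    {"dx": 31, "dy": -37, "dz": 0, "ax": 0, "ay": 0, "az": -0.4, "claw": 0},
    {"dx": 31, "dy": -37, "dz": 0, "ax": 0, "ay": 0, "az": -0.4, "claw": 0},
    {"dx": 31, "dy": -37, "dz": 0, "ax": 0, "ay": 0, "az": -0.4, "claw": 0},
    {"dx": 31, "dy": -37, "dz": 0, "ax": 0, "ay": 0, "az": -0.4, "claw": 0},
    {"dx": 31, "dy": -37, "dz": 0, "ax": 0, "ay": 0, "az": -0.4, "claw": 0},
    {"dx": 31, "dy": -37, "dz": 0, "ax": 0, "ay": 0, "az": -0.4, "claw": 0},
    {"dx": 31, "dy": -37, "dz": 0, "ax": 0, "ay": 0, "az": -0.4, "claw": 0},
    {"dx": 31, "dy": -37, "dz": 0, "ax": 0, "ay": 0, "az": -0.4, "claw": 0},
  ],
)

```text
clock: 1.48
eef_pos: [544.9, 173.8, 295.9]
tool_rot: [-1.571, 0.0, -1.507]
force: [0.0, 1.3, 0.9]
width: 42.8
```

Emit:
servo_tool(
  increments=[
    {"dx": 0, "dy": 0, "dz": 0, "ax": 0, "ay": 0, "az": 0, "claw": 0},
  ],
)

```text
clock: 1.57
eef_pos: [549.4, 164.9, 296.3]
tool_rot: [-1.566, -0.007, -1.521]
force: [1.1, -0.2, 0.2]
width: 42.7
```

Emit:
servo_tool(
  increments=[
    {"dx": 10, "dy": -12, "dz": 0, "ax": 0, "ay": 0, "az": -0.02, "claw": 0},
    {"dx": 10, "dy": -12, "dz": 0, "ax": 0, "ay": 0, "az": -0.02, "claw": 0},
    {"dx": 10, "dy": -12, "dz": 0, "ax": 0, "ay": 0, "az": -0.02, "claw": 0},
    {"dx": 10, "dy": -12, "dz": 0, "ax": 0, "ay": 0, "az": -0.02, "claw": 0},
    {"dx": 10, "dy": -12, "dz": 0, "ax": 0, "ay": 0, "az": -0.02, "claw": 0},
    {"dx": 10, "dy": -12, "dz": -8, "ax": 0, "ay": 0, "az": -0.02, "claw": 0},
    {"dx": 10, "dy": -12, "dz": -8, "ax": 0, "ay": 0, "az": -0.02, "claw": 0},
    {"dx": 10, "dy": -12, "dz": -8, "ax": 0, "ay": 0, "az": -0.02, "claw": 0},
  ],
)

```text
clock: 2.23
eef_pos: [638.3, 56.3, 208.4]
tool_rot: [-1.585, 0.0, -1.528]
force: [-1.3, 1.2, -1.6]
width: 42.2
```

```bash
python3 - <<'E'
from h import *
s=read_state();print(s["eef_pos"],s["tool_rot"],s["qpos"])
w=cam("wrist");save(w,"w1.png");t=cam("top");save(t,"t1.png",(220,140,370,240),5.3)
s=cam("scene");save(s,"s1.png",(260,100,420,260),3.7)
print(proj(w,(651,43,152)),proj(s,(651,43,152)))
E
```

```text
[638.32503437  56.31243024 208.3737141 ] [-1.58550000e+00  1.63465835e-04 -1.52792654e+00] [-0.37742258  0.64956664  0.42736187  1.52717106 -0.29414802  1.04408891
  0.16830478]
[333.22142829 222.40960347] [346.31554018 202.11797923]
```

View pics/w1.png

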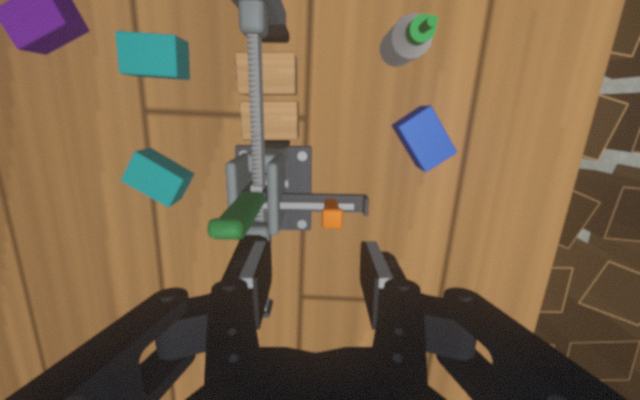

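View pics/s1.png

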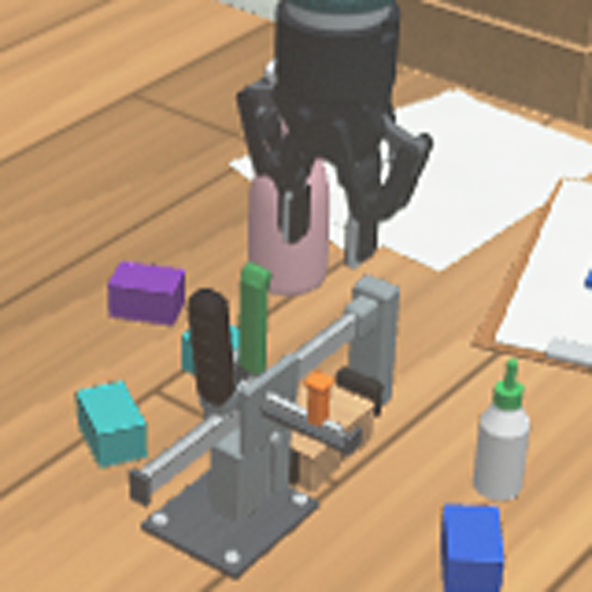

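The wrist view shows the orange knob at (333,218) against a predicted (333,222), so the position is confirmed. I'll let the arm settle, then correct.

Emit:
servo_tool(
  increments=[
    {"dx": 0.8, "dy": -0.8, "dz": 0, "ax": 0, "ay": 0, "az": -0.01, "claw": 0},
    {"dx": 0.8, "dy": -0.8, "dz": 0, "ax": 0, "ay": 0, "az": -0.01, "claw": 0},
    {"dx": 0.8, "dy": -0.8, "dz": 0, "ax": 0, "ay": 0, "az": -0.01, "claw": 0},
  ],
)

```text
clock: 2.63
eef_pos: [653.8, 46.2, 218.0]
tool_rot: [-1.567, -0.001, -1.539]
force: [-0.1, 0.3, 0.1]
width: 43.2
```

Emit:
servo_tool(
  increments=[
    {"dx": -0.3, "dy": -0.35, "dz": -3, "ax": 0, "ay": 0, "az": 0, "claw": 0},
    {"dx": -0.3, "dy": -0.35, "dz": -5, "ax": 0, "ay": 0, "az": 0, "claw": 0},
    {"dx": -0.3, "dy": -0.35, "dz": -7, "ax": 0, "ay": 0, "az": 0, "claw": 0},
    {"dx": -0.3, "dy": -0.35, "dz": -8.5, "ax": 0, "ay": 0, "az": 0, "claw": 0},
    {"dx": -0.3, "dy": -0.35, "dz": -9.3, "ax": 0, "ay": 0, "az": 0, "claw": 0},
    {"dx": -0.3, "dy": -0.35, "dz": -9.7, "ax": 0, "ay": 0, "az": 0, "claw": 0},
    {"dx": -0.3, "dy": -0.35, "dz": -9.9, "ax": 0, "ay": 0, "az": 0, "claw": 0},
    {"dx": -0.3, "dy": -0.35, "dz": -9.9, "ax": 0, "ay": 0, "az": 0, "claw": 0},
  ],
)

```text
clock: 3.3
eef_pos: [651.3, 43.9, 118.1]
tool_rot: [-1.566, -0.0, -1.538]
force: [5.7, -0.6, -0.8]
width: 42.7
```

```bash
python3 - <<'E'
from h import *
w=cam("wrist");save(w,"w2.png");t=cam("top")
s=cam("scene");save(s,"s2.png",(290,140,390,240),6)
print(read_state()["force"])
E
```

```text
[ 5.55944829 -0.38812413 -0.87828515]
```

View pics/w2.png

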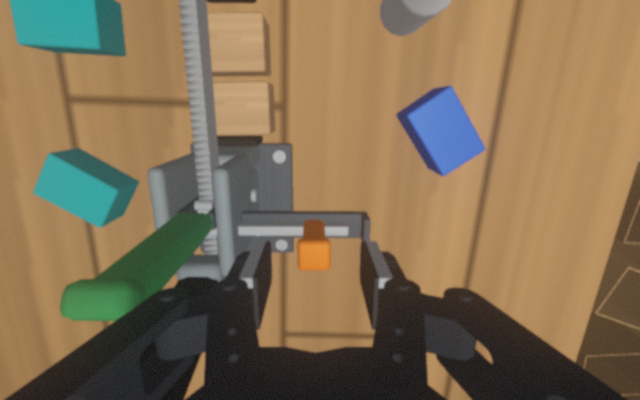

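View pics/s2.png

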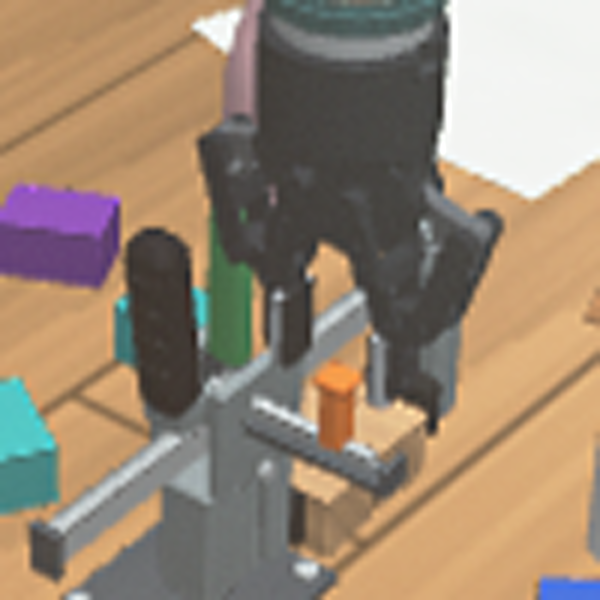

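The knob sits between the pads: in the wrist view it is at (313,253), and the pads are at about x 262 and x 368. A +5.7 N x-force suggests the inner knuckle is touching the trigger or body. I'll check the geometry by projection.

```bash
python3 - <<'E'
from h import *
w=cam("wrist");s=cam("scene")
S=lambda p:((p-[290,140])*6).round()
for X in [(629,44,124),(673,44,124),(629,55,124),(629,33,124),(651,44,118),(651,43,152),(651,36,152),(651,50,152),(607,44,132),(597,50,209)]:
    print(X,"wrist",proj(w,X).round(),"scene crop",S(proj(s,X)))
E
```

```text
(629, 44, 124) wrist [277. 236.] scene crop [296. 405.]
(673, 44, 124) wrist [355. 238.] scene crop [378. 445.]
(629, 55, 124) wrist [277. 218.] scene crop [312. 393.]
(629, 33, 124) wrist [277. 254.] scene crop [281. 416.]
(651, 44, 118) wrist [316. 233.] scene crop [336. 435.]
(651, 43, 152) wrist [317. 262.] scene crop [338. 373.]
(651, 36, 152) wrist [316. 275.] scene crop [328. 380.]
(651, 50, 152) wrist [317. 249.] scene crop [348. 365.]
(607, 44, 132) wrist [235. 241.] scene crop [257. 370.]
(597, 50, 209) wrist [141. 324.] scene crop [251. 208.]
```

Emit:
servo_tool(
  increments=[
    {"dx": 0.2, "dy": 0, "dz": 0.2, "ax": 0, "ay": 0, "az": 0, "claw": 0.3},
    {"dx": 0.2, "dy": 0, "dz": 0.2, "ax": 0, "ay": 0, "az": 0, "claw": 0.5},
    {"dx": 0.2, "dy": 0, "dz": 0.2, "ax": 0, "ay": 0, "az": 0, "claw": 0.6},
    {"dx": 0.2, "dy": 0, "dz": 0.2, "ax": 0, "ay": 0, "az": 0, "claw": 1},
    {"dx": 0.2, "dy": 0, "dz": 0.2, "ax": 0, "ay": 0, "az": 0, "claw": 1},
    {"dx": 0.2, "dy": 0, "dz": 0.2, "ax": 0, "ay": 0, "az": 0, "claw": 1},
  ],
)

```text
clock: 4.05
eef_pos: [650.8, 43.9, 118.8]
tool_rot: [-1.572, 0.0, -1.538]
force: [-0.1, -0.2, 0.5]
width: -0.1
```

```bash
python3 - <<'E'
from h import *
w=cam("wrist");save(w,"w3.png")
s=cam("scene");save(s,"s3.png",(290,140,390,240),6)
E
```

```text
(no output)
```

View pics/s3.png

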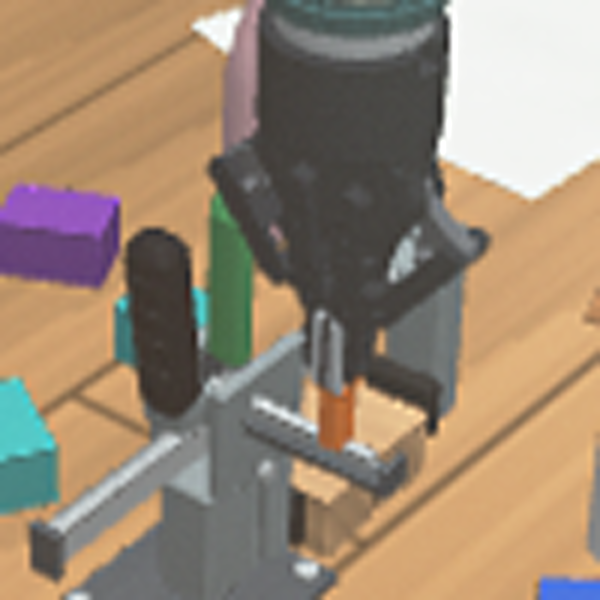

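View pics/w3.png

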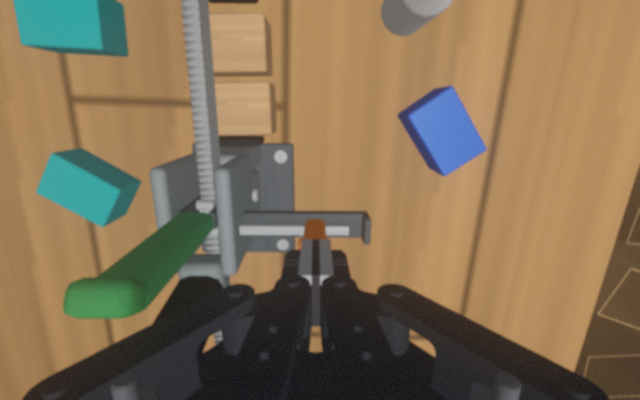

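The width reads 0, so the fingers closed without catching the knob, and both views show the tips above the knob top. I'll compare the true tip height with the reported TCP.

```bash
python3 - <<'E'
from h import *
w=cam("wrist");s=cam("scene");t=cam("top");save(t,"t3.png",(260,130,340,210),7)
st=read_state();print(st["eef_pos"],st["width"],st["force"])
S=lambda p:((p-[290,140])*6).round()
for y in (33,44,55):
  for z in (119,130,140,150,160): print(y,z,"wrist",proj(w,(651,y,z)).round(),"scene",S(proj(s,(651,y,z))))
print("s1",[((proj(s,X)-[260,100])*3.7).round() for X in [(617,45,214),(617,67,214),(659,45,214),(659,67,214)]])
save(s,"s3b.png",(315,180,365,220),14)
save(w,"w3b.png",(240,190,390,300),5)
E
```

```text
[651.10790303  43.91527315 118.9045761 ] -0.24439658489351115 [0.20315813 0.08193154 0.21530622]
33 119 wrist [316. 251.] scene [321. 446.]
33 130 wrist [316. 259.] scene [322. 425.]
33 140 wrist [316. 268.] scene [323. 406.]
33 150 wrist [316. 278.] scene [323. 387.]
33 160 wrist [316. 289.] scene [324. 368.]
44 119 wrist [317. 233.] scene [336. 434.]
44 130 wrist [317. 241.] scene [337. 413.]
44 140 wrist [317. 249.] scene [338. 394.]
44 150 wrist [317. 258.] scene [339. 375.]
44 160 wrist [317. 267.] scene [340. 356.]
55 119 wrist [317. 216.] scene [352. 422.]
55 130 wrist [317. 222.] scene [353. 401.]
55 140 wrist [318. 229.] scene [354. 383.]
55 150 wrist [318. 237.] scene [355. 364.]
55 160 wrist [318. 245.] scene [356. 345.]
s1 [array([284., 283.]), array([304., 270.]), array([334., 306.]), array([354., 292.])]
```

View pics/s3b.png

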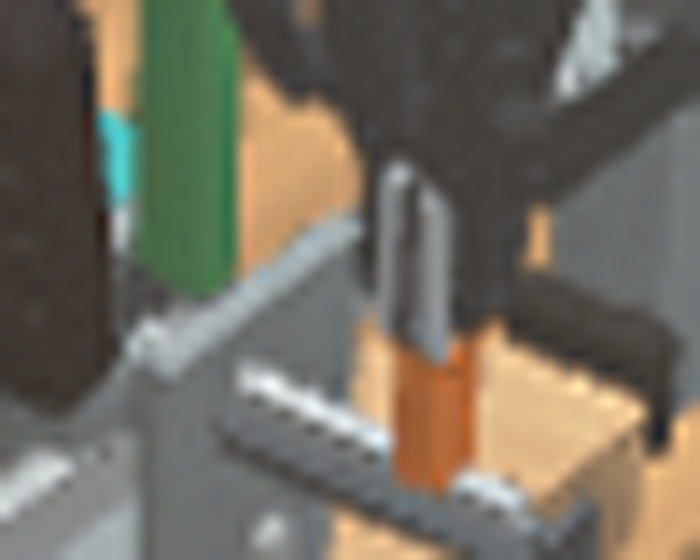

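View pics/w3b.png

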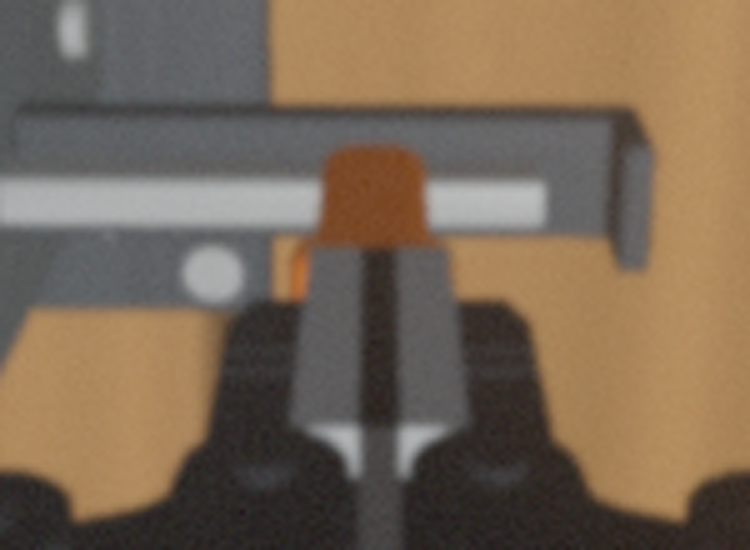

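View pics/t3.png

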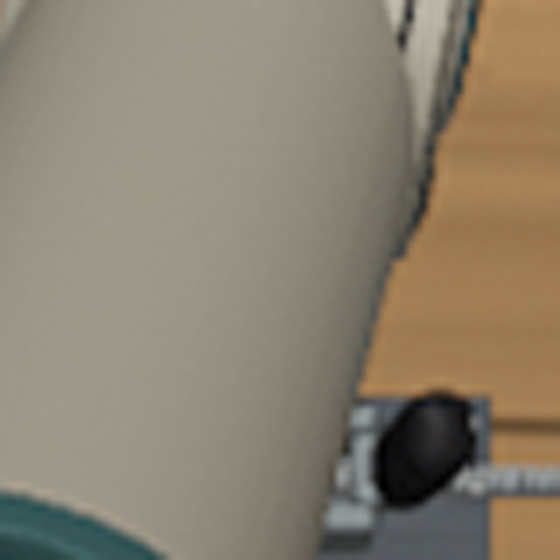

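Both views agree that the real fingertips are about 33 mm above the reported TCP: scene tip at (358,204) in the full picture, wrist tip edge at row 240. The closed fingers therefore sit just over the knob's top. The wide knuckles also come near the trigger in this orientation. I'll lift, turn 90° so the jaws open along the clamp x, and use the picture-based tip height.

Emit:
servo_tool(
  increments=[
    {"dx": 0.5, "dy": 0, "dz": 3, "ax": 0, "ay": 0, "az": 0, "claw": 1},
    {"dx": 0.5, "dy": 0, "dz": 6.5, "ax": 0, "ay": 0, "az": 0, "claw": 1},
    {"dx": 0.5, "dy": 0, "dz": 6.5, "ax": 0, "ay": 0, "az": -1.57, "claw": 0},
    {"dx": 0.5, "dy": 0, "dz": 6.5, "ax": 0, "ay": 0, "az": -1.57, "claw": 0},
    {"dx": 0.5, "dy": 0, "dz": 6.5, "ax": 0, "ay": 0, "az": -1.57, "claw": 0},
    {"dx": 0.5, "dy": 0, "dz": 6.5, "ax": 0, "ay": 0, "az": -1.57, "claw": 0},
    {"dx": 0.5, "dy": 0, "dz": 6.5, "ax": 0, "ay": 0, "az": -1.57, "claw": 0},
    {"dx": 0.5, "dy": 0, "dz": 6.5, "ax": 0, "ay": 0, "az": -1.57, "claw": 0},
  ],
)

```text
clock: 4.97
eef_pos: [656.2, 44.1, 184.0]
tool_rot: [-1.571, 0.0, -2.294]
force: [0.2, 0.5, 0.8]
width: 42.5
```

Emit:
servo_tool(
  increments=[
    {"dx": 0, "dy": 0, "dz": 0, "ax": 0, "ay": 0, "az": -0.83, "claw": 0},
    {"dx": 0, "dy": 0, "dz": 0, "ax": 0, "ay": 0, "az": -0.83, "claw": 0},
    {"dx": 0, "dy": 0, "dz": 0, "ax": 0, "ay": 0, "az": -0.83, "claw": 0},
    {"dx": 0, "dy": 0, "dz": 0, "ax": 0, "ay": 0, "az": -0.83, "claw": 0},
    {"dx": 0, "dy": 0, "dz": 0, "ax": 0, "ay": 0, "az": -0.83, "claw": 0},
    {"dx": 0, "dy": 0, "dz": 0, "ax": 0, "ay": 0, "az": -0.83, "claw": 0},
    {"dx": 0, "dy": 0, "dz": 0, "ax": 0, "ay": 0, "az": -0.83, "claw": 0},
    {"dx": 0, "dy": 0, "dz": 0, "ax": 0, "ay": 0, "az": -0.83, "claw": 0},
  ],
)

```text
clock: 5.63
eef_pos: [656.1, 44.2, 183.6]
tool_rot: [-1.57, -0.0, -3.119]
force: [-1.4, -0.2, 0.0]
width: 42.8
```

```bash
python3 - <<'E'
from h import *
w=cam("wrist");save(w,"w4.png");
s=cam("scene");save(s,"s4.png",(270,100,400,230),4.5)
r=read_state();print(r["eef_pos"],r["tool_rot"],r["qpos"],r["force"])
S=lambda p:((p-[270,100])*4.5).round()
e=r["eef_pos"]
for d in (0,33): print([S(proj(s,e+np.array([0,y,6+d]))) for y in (-21,21)], proj(w,e+np.array([0,0,d])))
print("knob",proj(w,(651,43,152)))
E
```

```text
[656.1441299   44.09441257 183.82596035] [-1.57061489e+00 -2.06263257e-04 -3.11504056e+00] [-0.55474901  0.80071616  0.84547588  1.52652749 -0.64296964  1.1098035
 -1.11147929] [-1.2279995  -0.08232749 -0.11184293]
[array([331., 424.]), array([377., 391.])] [316.52121754 231.15684161]
[array([333., 373.]), array([380., 341.])] [316.80942351 256.73362833]
knob [317.74769511 220.77336537]
```

View pics/w4.png

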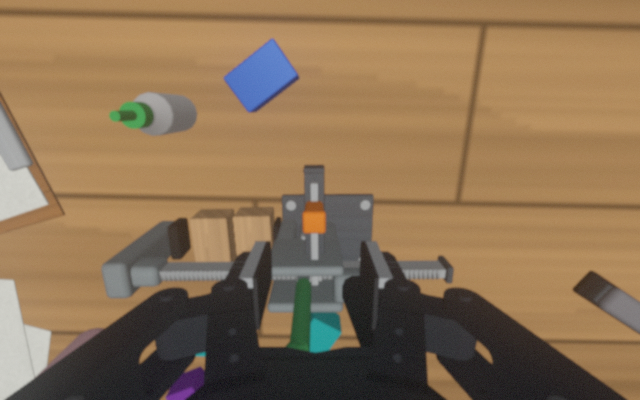

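View pics/s4.png

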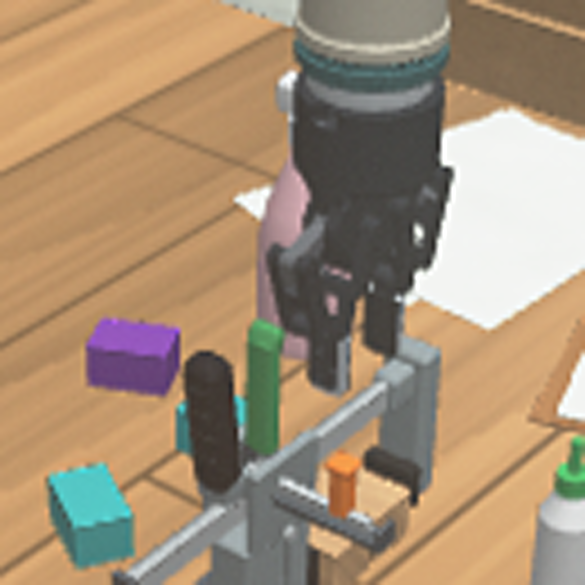

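Scene tips at (343,187) and (356,178) again lie about 30 mm above the reported TCP, and the knob in the wrist view, (314,217), matches the prediction. I'll descend carefully with force checks.

Emit:
servo_tool(
  increments=[
    {"dx": -0.4, "dy": -0.1, "dz": -2.5, "ax": 0, "ay": 0, "az": 0, "claw": 0},
    {"dx": -0.4, "dy": -0.1, "dz": -4.5, "ax": 0, "ay": 0, "az": 0, "claw": 0},
    {"dx": -0.4, "dy": -0.1, "dz": -6, "ax": 0, "ay": 0, "az": 0, "claw": 0},
    {"dx": -0.4, "dy": -0.1, "dz": -7, "ax": 0, "ay": 0, "az": 0, "claw": 0},
    {"dx": -0.4, "dy": -0.1, "dz": -7.5, "ax": 0, "ay": 0, "az": 0, "claw": 0},
    {"dx": -0.4, "dy": -0.1, "dz": -8, "ax": 0, "ay": 0, "az": 0, "claw": 0},
    {"dx": -0.4, "dy": -0.1, "dz": -8, "ax": 0, "ay": 0, "az": 0, "claw": 0},
  ],
)

```text
clock: 6.32
eef_pos: [652.1, 42.9, 103.7]
tool_rot: [-1.571, -0.0, -3.117]
force: [-0.8, -0.2, -0.3]
width: 42.7
```

```bash
python3 - <<'E'
from h import *
w=cam("wrist");save(w,"w5.png");
s=cam("scene");save(s,"s5.png",(290,140,390,240),6)
r=read_state();print(r["eef_pos"],r["force"])
E
```

```text
[652.72474831  42.78981944 104.63790846] [-0.26918079 -0.40411123 -0.05275598]
```

View pics/w5.png

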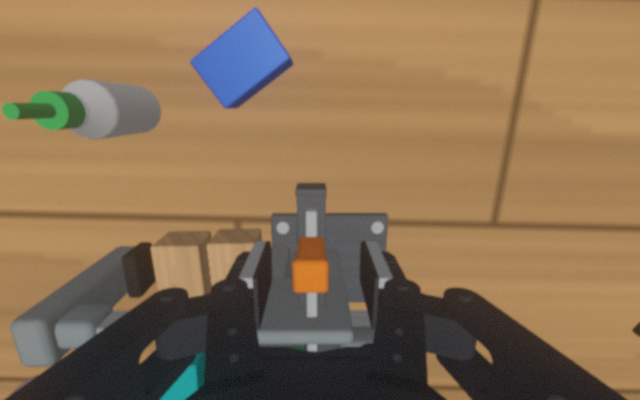

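View pics/s5.png

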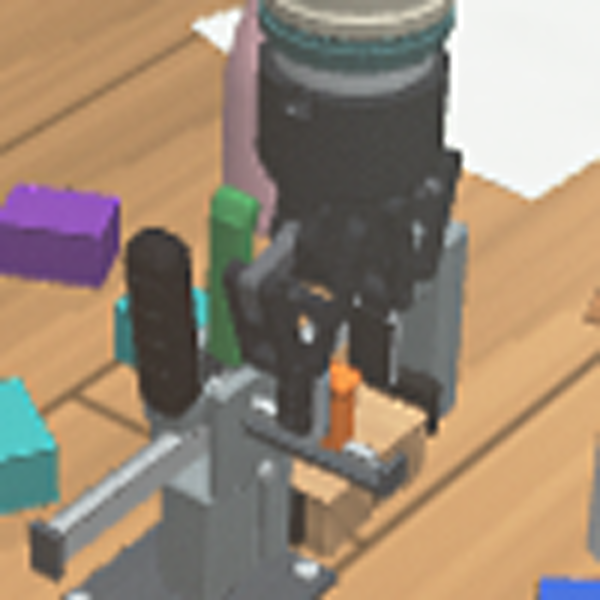

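The left finger tip is at scene crop (300,435), beside the knob and at z of about 133. I'll go 8 mm lower and close.

Emit:
servo_tool(
  increments=[
    {"dx": 0, "dy": 0, "dz": -0.5, "ax": 0, "ay": 0, "az": 0, "claw": 0.2},
    {"dx": 0, "dy": 0, "dz": -0.8, "ax": 0, "ay": 0, "az": 0, "claw": 0.4},
    {"dx": 0, "dy": 0, "dz": -0.8, "ax": 0, "ay": 0, "az": 0, "claw": 0.6},
    {"dx": 0, "dy": 0, "dz": -0.8, "ax": 0, "ay": 0, "az": 0, "claw": 1},
    {"dx": 0, "dy": 0, "dz": -0.8, "ax": 0, "ay": 0, "az": 0, "claw": 1},
    {"dx": 0, "dy": 0, "dz": -0.8, "ax": 0, "ay": 0, "az": 0, "claw": 1},
  ],
)

```text
clock: 6.92
eef_pos: [652.0, 45.1, 95.8]
tool_rot: [-1.574, -0.001, -3.116]
force: [-0.4, 5.7, 0.8]
width: 12.8
```

It gripped at 12.8 mm. Now I'll pull outward along clamp -y.

Emit:
servo_tool(
  increments=[
    {"dx": 0.3, "dy": 0.01, "dz": 0, "ax": 0, "ay": 0, "az": 0, "claw": 1},
    {"dx": 0.6, "dy": 0.02, "dz": 0, "ax": 0, "ay": 0, "az": 0, "claw": 1},
    {"dx": 0.9, "dy": 0.02, "dz": 0, "ax": 0, "ay": 0, "az": 0, "claw": 1},
    {"dx": 1.2, "dy": 0.03, "dz": 0, "ax": 0, "ay": 0, "az": 0, "claw": 1},
    {"dx": 1.5, "dy": 0.04, "dz": 0, "ax": 0, "ay": 0, "az": 0, "claw": 1},
    {"dx": 1.7, "dy": 0.05, "dz": 0, "ax": 0, "ay": 0, "az": 0, "claw": 1},
    {"dx": 1.7, "dy": 0.05, "dz": 0, "ax": 0, "ay": 0, "az": 0, "claw": 1},
  ],
)

```text
clock: 7.5
eef_pos: [668.9, 45.6, 95.8]
tool_rot: [-1.574, -0.001, -3.116]
force: [-1.5, 4.8, 0.5]
width: 12.2
```

Emit:
servo_tool(
  increments=[
    {"dx": 0.1, "dy": 0, "dz": 0, "ax": 0, "ay": 0, "az": 0, "claw": 1},
    {"dx": 0.2, "dy": 0, "dz": 0, "ax": 0, "ay": 0, "az": 0, "claw": 1},
    {"dx": 0.3, "dy": 0, "dz": 0, "ax": 0, "ay": 0, "az": 0, "claw": 1},
    {"dx": 0.3, "dy": 0, "dz": 0, "ax": 0, "ay": 0, "az": 0, "claw": 1},
  ],
)

```text
clock: 7.83
eef_pos: [671.5, 45.7, 95.8]
tool_rot: [-1.574, -0.002, -3.117]
force: [-1.6, 5.6, -0.5]
width: 12.5
```

Emit:
servo_tool(
  increments=[
    {"dx": 0.1, "dy": 0, "dz": 0, "ax": 0, "ay": 0, "az": 0, "claw": 1},
    {"dx": 0.2, "dy": 0, "dz": 0, "ax": 0, "ay": 0, "az": 0, "claw": 1},
    {"dx": 0.3, "dy": 0, "dz": 0, "ax": 0, "ay": 0, "az": 0, "claw": 1},
    {"dx": 0.3, "dy": 0, "dz": 0, "ax": 0, "ay": 0, "az": 0, "claw": 1},
  ],
)

```text
clock: 8.17
eef_pos: [671.6, 45.7, 95.7]
tool_rot: [-1.575, -0.007, -3.117]
force: [-8.5, 5.3, 5.6]
width: 12.2
```

```bash
python3 - <<'E'
from h import *
w=cam("wrist");save(w,"w6.png");
s=cam("scene");save(s,"s6.png",(290,140,390,240),6)
r=read_state();print(r["eef_pos"],r["force"],r["width"])
E
```

```text
[671.62175758  45.65241991  95.64781752] [-8.51039194  5.95547225  5.16485268] 12.186244739739793
```

View pics/w6.png

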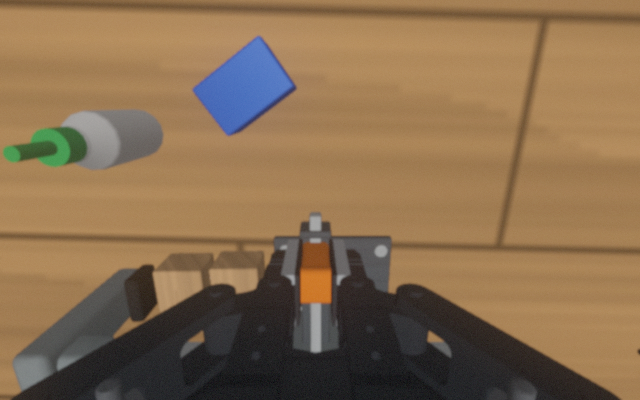

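View pics/s6.png

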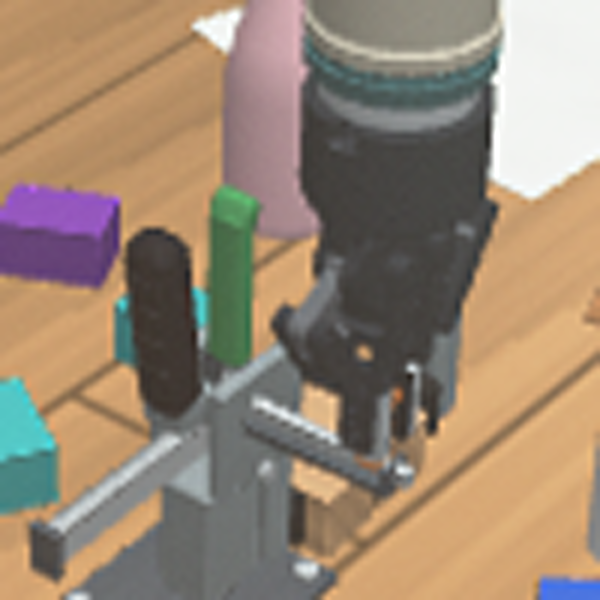

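The end stop is reached: x is stuck at 671.6 and the force rose to 8.5 N. The bolt end now sticks out at wrist (315,216). I'll release and lift.

Emit:
servo_tool(
  increments=[
    {"dx": -0.1, "dy": 0, "dz": 0, "ax": 0, "ay": 0, "az": 0, "claw": 0},
    {"dx": -0.1, "dy": 0, "dz": 0, "ax": 0, "ay": 0, "az": 0, "claw": 0},
    {"dx": -0.1, "dy": 0, "dz": 0, "ax": 0, "ay": 0, "az": 0, "claw": 0},
    {"dx": -0.1, "dy": 0, "dz": 4, "ax": 0, "ay": 0, "az": 0, "claw": 0},
    {"dx": -0.1, "dy": 0, "dz": 8, "ax": 0, "ay": 0, "az": 0, "claw": 0},
    {"dx": -0.1, "dy": 0, "dz": 12, "ax": 0, "ay": 0, "az": 0, "claw": 0},
    {"dx": -0.1, "dy": 0, "dz": 16, "ax": 0, "ay": 0, "az": 0, "claw": 0.5},
    {"dx": -0.1, "dy": 0, "dz": 17, "ax": 0, "ay": 0, "az": 0, "claw": 1},
  ],
)

```text
clock: 8.93
eef_pos: [677.8, 40.7, 273.6]
tool_rot: [-1.568, 0.012, -3.119]
force: [0.8, -0.8, 0.6]
width: 19.3
```

```bash
python3 - <<'E'
from h import *
w=cam("wrist");save(w,"w7.png");
s=cam("scene");save(s,"s7.png",(260,140,390,240),6)
r=read_state();print(r["eef_pos"],r["force"],r["width"],r["qpos"])
print([((proj(s,(x,43.5,152))-[260,140])*6).round() for x in (668,671,674)])
E
```

```text
[676.3292823   41.68448922 269.71660449] [0.90498764 0.23987112 0.53308672] 4.531652094115782 [-0.54351444  0.75164358  0.88910016  1.36287838 -0.58475475  1.28999126
 -1.18156552]
[array([551., 388.]), array([557., 390.]), array([562., 393.])]
```

View pics/s7.png

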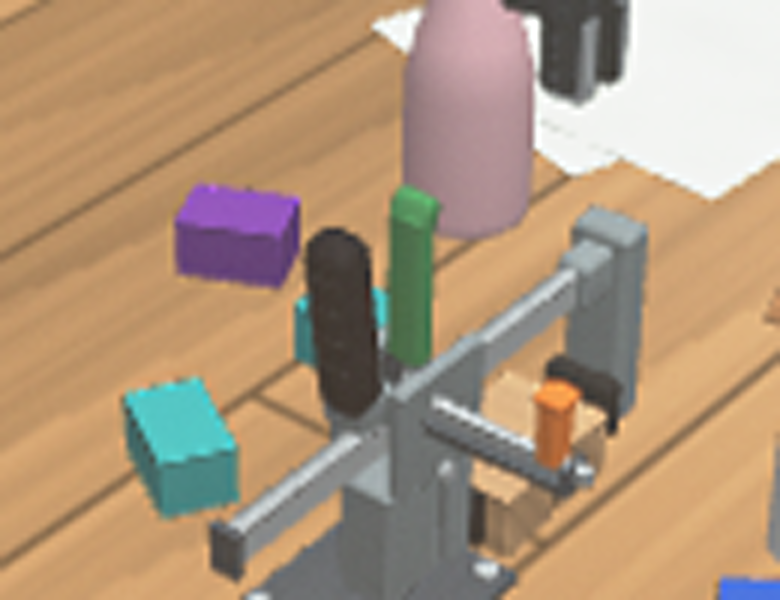

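The knob top at scene crop (558,390) gives x ≈ 671, so the knob is fully out and stays there. Now I go to the trigger's front side with closed fingers, turned back 90°.

Emit:
servo_tool(
  increments=[
    {"dx": -4, "dy": 2, "dz": 0, "ax": 0, "ay": 0, "az": 1.573, "claw": 1},
    {"dx": -9, "dy": 4.5, "dz": 0, "ax": 0, "ay": 0, "az": 1.573, "claw": 1},
    {"dx": -9, "dy": 4.5, "dz": 0, "ax": 0, "ay": 0, "az": 1.573, "claw": 1},
    {"dx": -9, "dy": 4.5, "dz": 0, "ax": 0, "ay": 0, "az": 1.573, "claw": 1},
    {"dx": -9, "dy": 4.5, "dz": 0, "ax": 0, "ay": 0, "az": 1.573, "claw": 1},
    {"dx": -9, "dy": 4.5, "dz": 0, "ax": 0, "ay": 0, "az": 1.573, "claw": 1},
    {"dx": -9, "dy": 4.5, "dz": 0, "ax": 0, "ay": 0, "az": 1.573, "claw": 1},
    {"dx": -9, "dy": 4.5, "dz": 0, "ax": 0, "ay": 0, "az": 1.573, "claw": 1},
  ],
)

```text
clock: 9.7
eef_pos: [583.4, 88.2, 264.3]
tool_rot: [-1.572, -0.002, -2.112]
force: [-0.8, 0.0, -0.8]
width: 0.2
```

Emit:
servo_tool(
  increments=[
    {"dx": 0, "dy": 0, "dz": 0, "ax": 0, "ay": 0, "az": 0.58, "claw": 1},
    {"dx": 0, "dy": 0, "dz": 0, "ax": 0, "ay": 0, "az": 0.58, "claw": 1},
    {"dx": 0, "dy": 0, "dz": 0, "ax": 0, "ay": 0, "az": 0.58, "claw": 1},
    {"dx": 0, "dy": 0, "dz": 0, "ax": 0, "ay": 0, "az": 0.58, "claw": 1},
    {"dx": 0, "dy": 0, "dz": 0, "ax": 0, "ay": 0, "az": 0.58, "claw": 1},
    {"dx": 0, "dy": 0, "dz": 0, "ax": 0, "ay": 0, "az": 0.58, "claw": 1},
  ],
)

```text
clock: 10.2
eef_pos: [583.4, 88.0, 264.4]
tool_rot: [-1.573, -0.0, -1.536]
force: [0.0, 0.9, -0.8]
width: -0.3
```

Emit:
servo_tool(
  increments=[
    {"dx": 0.25, "dy": -0.2, "dz": -4, "ax": 0, "ay": 0, "az": -0.008, "claw": 1},
    {"dx": 0.25, "dy": -0.2, "dz": -7, "ax": 0, "ay": 0, "az": -0.008, "claw": 1},
    {"dx": 0.25, "dy": -0.2, "dz": -9.5, "ax": 0, "ay": 0, "az": -0.008, "claw": 1},
    {"dx": 0.25, "dy": -0.2, "dz": -10.9, "ax": 0, "ay": 0, "az": -0.008, "claw": 1},
    {"dx": 0.25, "dy": -0.2, "dz": -10.9, "ax": 0, "ay": 0, "az": -0.008, "claw": 1},
    {"dx": 0.25, "dy": -0.2, "dz": -10.9, "ax": 0, "ay": 0, "az": -0.008, "claw": 1},
  ],
)

```text
clock: 10.7
eef_pos: [585.9, 86.0, 155.8]
tool_rot: [-1.573, -0.001, -1.548]
force: [0.3, -0.5, 0.4]
width: 0.3
```

```bash
python3 - <<'E'
from h import *
w=cam("wrist");save(w,"w8.png");
s=cam("scene");save(s,"s8.png",(290,120,390,220),6)
t=cam("top");save(t,"t8.png",(220,140,370,240),5)
r=read_state();print(r["eef_pos"],r["force"],r["width"],r["tool_rot"])
S=lambda p:((p-[290,120])*6).round()
e=r["eef_pos"]
for d in (0,20,25,30,35): print(d,S(proj(s,e+[0,0,d])),S(proj(s,e+[0,-11,d])))
E
```

```text
[587.64987084  86.29102482 158.09465547] [0.47647068 0.00596374 0.24498695] 0.12274013803294265 [-1.56858879e+00  5.31005779e-05 -1.54665961e+00]
0 [284. 383.] [268. 394.]
20 [285. 346.] [269. 356.]
25 [285. 336.] [269. 347.]
30 [285. 326.] [270. 337.]
35 [286. 317.] [270. 327.]
```

View pics/s8.png

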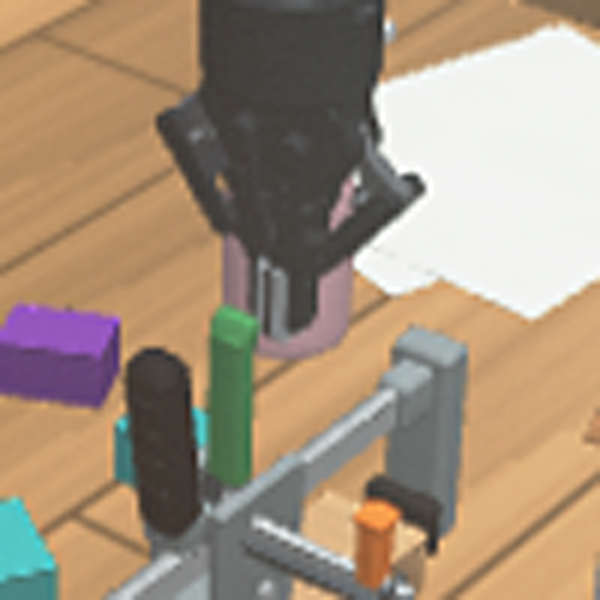

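View pics/w8.png

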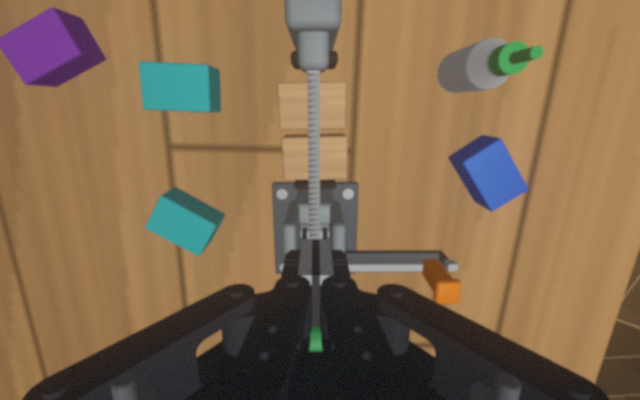

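View pics/t8.png

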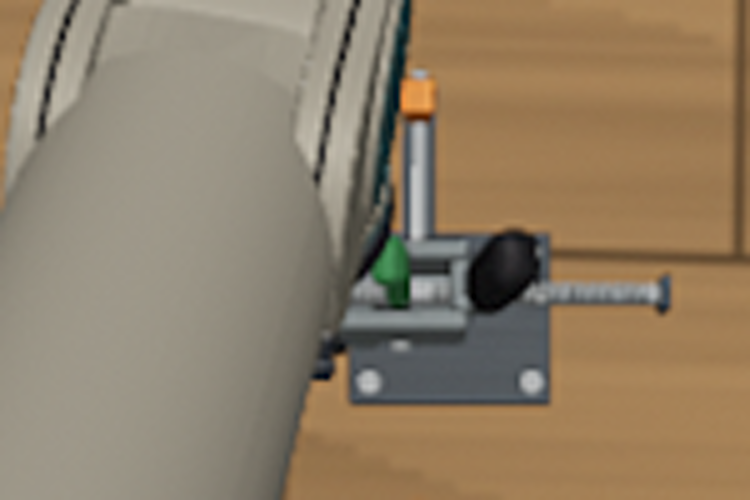

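The tip front edge is at scene crop (275,335), so the tip is at about TCP + 30, z 188. I'll lower it to about z 180 and make a first slow squeeze; the jaw still has some 25 mm to go, so this stroke is safe.

Emit:
servo_tool(
  increments=[
    {"dx": -0.15, "dy": 0, "dz": -0.8, "ax": 0, "ay": 0, "az": 0, "claw": 1},
    {"dx": -0.15, "dy": -1, "dz": -0.8, "ax": 0, "ay": 0, "az": 0, "claw": 1},
    {"dx": -0.15, "dy": -1.8, "dz": -0.8, "ax": 0, "ay": 0, "az": 0, "claw": 1},
    {"dx": -0.1, "dy": -2.5, "dz": -0.8, "ax": 0, "ay": 0, "az": 0, "claw": 1},
    {"dx": -0.1, "dy": -3, "dz": -0.8, "ax": 0, "ay": 0, "az": 0, "claw": 1},
    {"dx": -0.1, "dy": -3, "dz": -0.8, "ax": 0, "ay": 0, "az": 0, "claw": 1},
  ],
)

```text
clock: 11.35
eef_pos: [585.1, 57.0, 149.0]
tool_rot: [-1.572, 0.003, -1.547]
force: [-0.6, 5.7, -1.2]
width: 0.1
```

Emit:
servo_tool(
  increments=[
    {"dx": 0, "dy": -0.5, "dz": 0, "ax": 0, "ay": 0, "az": 0, "claw": 1},
    {"dx": 0, "dy": -1, "dz": 0, "ax": 0, "ay": 0, "az": 0, "claw": 1},
    {"dx": 0, "dy": -1, "dz": 0, "ax": 0, "ay": 0, "az": 0, "claw": 1},
  ],
)

```text
clock: 11.6
eef_pos: [585.2, 48.3, 148.7]
tool_rot: [-1.572, 0.004, -1.546]
force: [-0.3, 6.7, -3.8]
width: 0.1
```

Emit:
servo_tool(
  increments=[
    {"dx": 0, "dy": -0.5, "dz": 0, "ax": 0, "ay": 0, "az": 0, "claw": 1},
    {"dx": 0, "dy": -1, "dz": 0, "ax": 0, "ay": 0, "az": 0, "claw": 1},
    {"dx": 0, "dy": -1.2, "dz": 0, "ax": 0, "ay": 0, "az": 0, "claw": 1},
    {"dx": 0, "dy": -1.2, "dz": 0, "ax": 0, "ay": 0, "az": 0, "claw": 1},
  ],
)

```text
clock: 11.93
eef_pos: [585.1, 40.5, 148.4]
tool_rot: [-1.572, 0.008, -1.543]
force: [1.5, 12.8, -3.5]
width: -0.3
```

```bash
python3 - <<'E'
from h import *
w=cam("wrist");save(w,"w9.png");
s=cam("scene");save(s,"s9.png",(270,120,370,240),5)
r=read_state();print(r["eef_pos"],r["force"])
E
```

```text
[585.13185487  40.46525067 148.40653613] [ 1.06482796 11.76123498 -4.66873556]
```

View pics/s9.png

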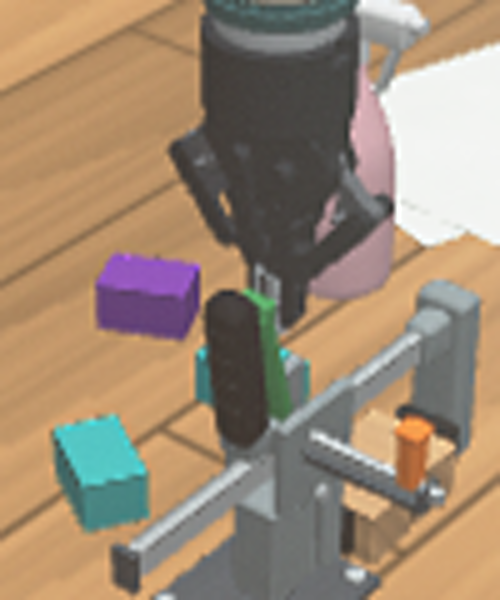

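View pics/w9.png

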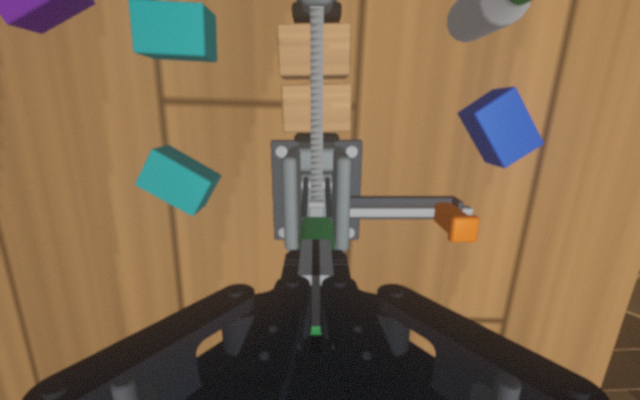

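The trigger is at its stop: the force jumped to 12.8 N at y 40.5, and the scene shows the trigger leaning against the grip. I'll return fully and measure.

Emit:
servo_tool(
  increments=[
    {"dx": 0, "dy": 1.5, "dz": 0, "ax": 0, "ay": 0, "az": 0, "claw": 1},
    {"dx": 0, "dy": 3.5, "dz": 0, "ax": 0, "ay": 0, "az": 0, "claw": 1},
    {"dx": 0, "dy": 3.7, "dz": 0, "ax": 0, "ay": 0, "az": 0, "claw": 1},
    {"dx": 0, "dy": 3.7, "dz": 0, "ax": 0, "ay": 0, "az": 0, "claw": 1},
  ],
)

```text
clock: 12.37
eef_pos: [585.8, 71.7, 149.1]
tool_rot: [-1.57, -0.0, -1.544]
force: [-0.7, -1.4, 0.1]
width: -0.0
```

```bash
python3 - <<'E'
from h import *
import pickle
w=cam("wrist");save(w,"w10.png",(250,20,410,200),3.3);
t=cam("top");save(t,"t10.png",(220,140,370,240),5.3)
pickle.dump(w,open("w10.pkl","wb"));pickle.dump(t,open("t10.pkl","wb"))
r=read_state();print(r["eef_pos"],r["force"])
E
```

```text
[585.85116747  69.40968229 149.25595802] [0.01677982 0.77433534 0.85954209]
```

View pics/w10.png

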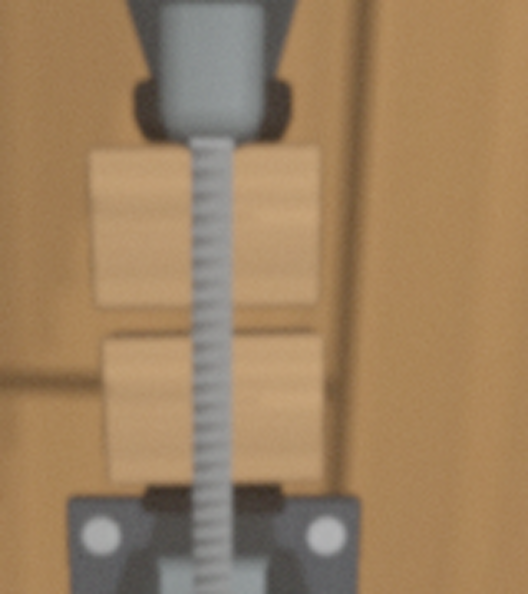

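View pics/t10.png

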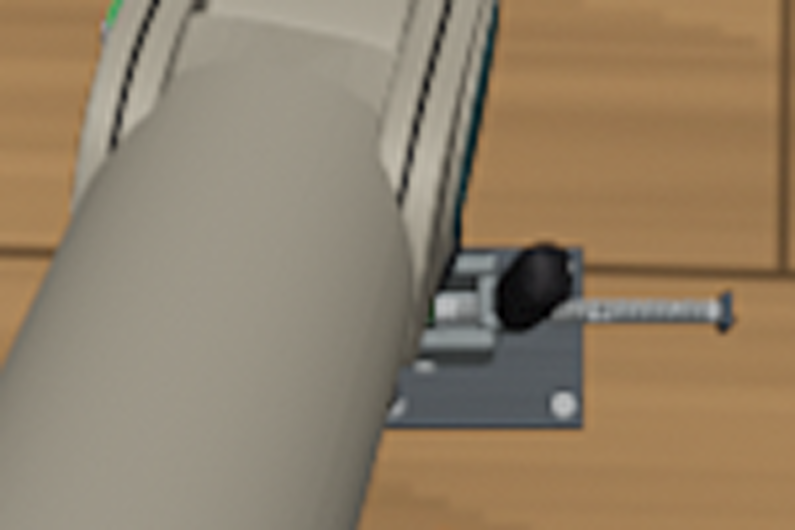

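The jaw moved about 8 mm: the bar end in the top crop went from 706 to 727. Next I quantify the remaining gaps from the wrist view.

```bash
python3 - <<'E'
from h import *
import pickle
w=pickle.load(open("w10.pkl","rb"));t=pickle.load(open("t10.pkl","rb"))
W=lambda u,v:(250+u/3.3,20+v/3.3)
for n,u,v,z in [("pad",150,142,38),("B hi",150,150,36),("B lo",150,305,36),("A hi",150,335,36),("A lo",150,481,36),("fix",250,486,38)]:
    print(n,ray(w,*W(u,v),z).round(1))
print("barend",ray(t,220+730/5.3,140+311/5.3,108))
E
```

```text
pad [565.8 176.8  38. ]
B hi [565.7 175.1  36. ]
B lo [566.1 137.4  36. ]
A hi [566.2 129.7  36. ]
A lo [566.6  90.7  36. ]
fix [594.   90.5  38. ]
barend [589.33757776 -86.4884468  108.        ]
```

The remaining closing distance is roughly 6–13 mm, so a second full 8 mm stroke cannot squash the pad. I'll make it steadily.

Emit:
servo_tool(
  increments=[
    {"dx": 0, "dy": 0.5, "dz": 0, "ax": 0, "ay": 0, "az": 0, "claw": 1},
    {"dx": 0, "dy": 0.5, "dz": 0, "ax": 0, "ay": 0, "az": 0, "claw": 1},
    {"dx": 0, "dy": -0.5, "dz": 0, "ax": 0, "ay": 0, "az": 0, "claw": 1},
    {"dx": 0, "dy": -1.2, "dz": 0, "ax": 0, "ay": 0, "az": 0, "claw": 1},
    {"dx": 0, "dy": -1.9, "dz": 0, "ax": 0, "ay": 0, "az": 0, "claw": 1},
    {"dx": 0, "dy": -2.3, "dz": 0, "ax": 0, "ay": 0, "az": 0, "claw": 1},
    {"dx": 0, "dy": -2.3, "dz": 0, "ax": 0, "ay": 0, "az": 0, "claw": 1},
  ],
)

```text
clock: 13.05
eef_pos: [585.9, 49.7, 148.7]
tool_rot: [-1.57, 0.003, -1.546]
force: [1.0, 6.7, -2.6]
width: 0.5
```

Emit:
servo_tool(
  increments=[
    {"dx": 0, "dy": -0.5, "dz": 0, "ax": 0, "ay": 0, "az": 0, "claw": 1},
    {"dx": 0, "dy": -0.8, "dz": 0, "ax": 0, "ay": 0, "az": 0, "claw": 1},
    {"dx": 0, "dy": -0.8, "dz": 0, "ax": 0, "ay": 0, "az": 0, "claw": 1},
  ],
)

```text
clock: 13.3
eef_pos: [585.7, 43.0, 148.5]
tool_rot: [-1.571, 0.004, -1.545]
force: [1.4, 9.3, -3.5]
width: 0.1
```

Emit:
servo_tool(
  increments=[
    {"dx": 0, "dy": -0.3, "dz": 0, "ax": 0, "ay": 0, "az": 0, "claw": 1},
    {"dx": 0, "dy": -0.4, "dz": 0, "ax": 0, "ay": 0, "az": 0, "claw": 1},
    {"dx": 0, "dy": -0.4, "dz": 0, "ax": 0, "ay": 0, "az": 0, "claw": 1},
  ],
)

```text
clock: 13.55
eef_pos: [585.6, 40.6, 148.4]
tool_rot: [-1.571, 0.006, -1.544]
force: [1.2, 10.7, -4.4]
width: 0.2
```

```bash
python3 - <<'E'
from h import *
import pickle
w=cam("wrist");save(w,"w11.png",(250,0,410,160),3.7);
t=cam("top");save(t,"t11.png",(320,180,370,220),12)
s=cam("scene");save(s,"s11.png",(315,180,375,240),9)
pickle.dump(w,open("w11.pkl","wb"))
r=read_state();print(r["eef_pos"],r["force"])
E
```

```text
[585.5287156   40.5234441  148.33418109] [ 1.48313328  9.04351787 -3.85403619]
```

View pics/w11.png

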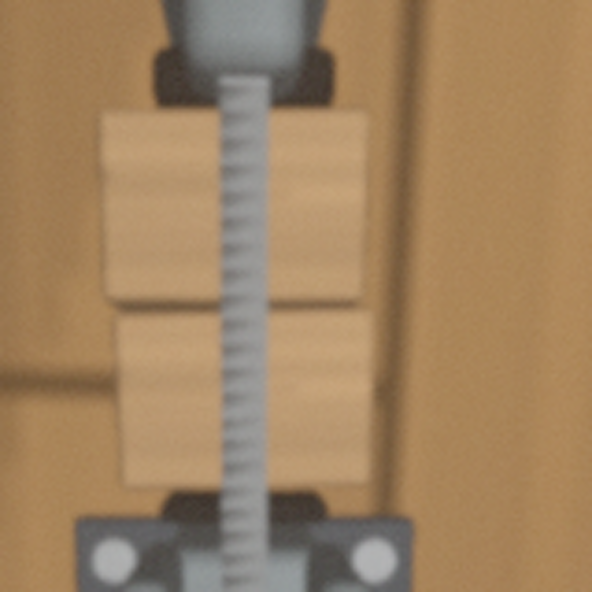

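View pics/s11.png

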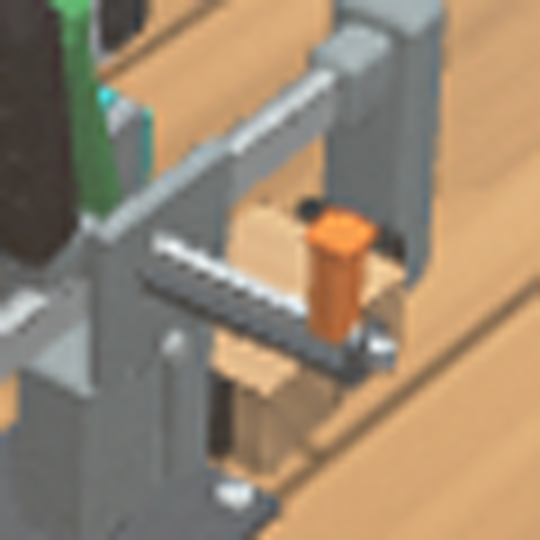

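View pics/t11.png

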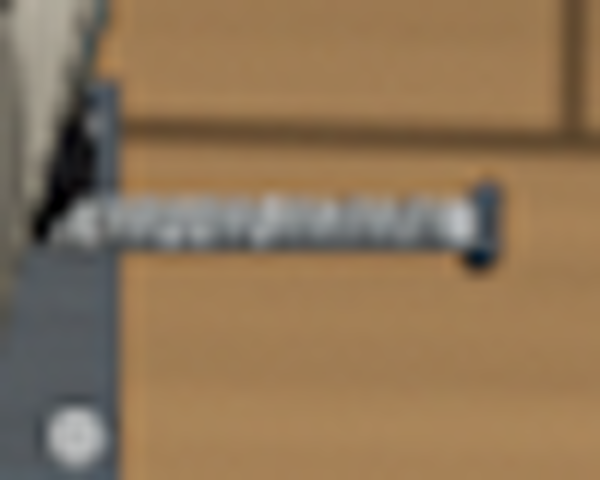

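Half B has been pushed on, the slit between the halves is down to about 2 mm (wrist crop row 305), and the jaw is still free. So about 2–4 mm remains, and the next stroke should press. I'll return fully, then squeeze slowly while watching the force (goal about 17 N).

Emit:
servo_tool(
  increments=[
    {"dx": 0, "dy": 1.5, "dz": 0, "ax": 0, "ay": 0, "az": 0, "claw": 1},
    {"dx": 0, "dy": 3, "dz": 0, "ax": 0, "ay": 0, "az": 0, "claw": 1},
    {"dx": 0, "dy": 3.8, "dz": 0, "ax": 0, "ay": 0, "az": 0, "claw": 1},
    {"dx": 0, "dy": 3.8, "dz": 0, "ax": 0, "ay": 0, "az": 0, "claw": 1},
    {"dx": 0, "dy": 3.8, "dz": 0, "ax": 0, "ay": 0, "az": 0, "claw": 1},
  ],
)

```text
clock: 14.12
eef_pos: [585.7, 73.1, 149.0]
tool_rot: [-1.571, -0.001, -1.546]
force: [0.6, -0.5, -0.1]
width: -0.1
```

```bash
python3 - <<'E'
from h import *
import pickle
w=cam("wrist");save(w,"w12.png",(250,30,410,190),3.7);pickle.dump(w,open("w12.pkl","wb"))
r=read_state();print(r["eef_pos"],r["force"])
E
```

```text
[585.77824055  72.40408914 149.1038277 ] [ 0.2956871   0.18341522 -0.15778809]
```

View pics/w12.png

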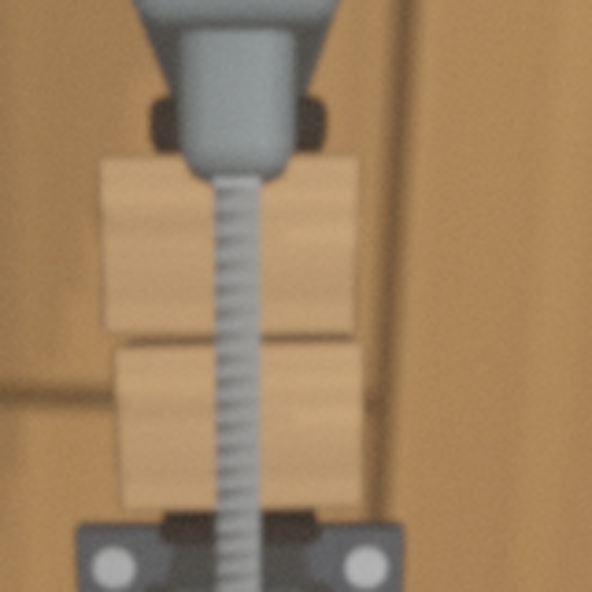

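Emit:
servo_tool(
  increments=[
    {"dx": 0, "dy": -0.7, "dz": 0, "ax": 0, "ay": 0, "az": 0, "claw": 1},
    {"dx": 0, "dy": -1.2, "dz": 0, "ax": 0, "ay": 0, "az": 0, "claw": 1},
    {"dx": 0, "dy": -1.6, "dz": 0, "ax": 0, "ay": 0, "az": 0, "claw": 1},
    {"dx": 0, "dy": -1.9, "dz": 0, "ax": 0, "ay": 0, "az": 0, "claw": 1},
    {"dx": 0, "dy": -1.9, "dz": 0, "ax": 0, "ay": 0, "az": 0, "claw": 1},
  ],
)

```text
clock: 14.58
eef_pos: [586.0, 56.4, 149.0]
tool_rot: [-1.57, 0.003, -1.546]
force: [1.8, 6.6, -0.1]
width: 0.1
```

Emit:
servo_tool(
  increments=[
    {"dx": 0, "dy": -0.2, "dz": 0, "ax": 0, "ay": 0, "az": 0, "claw": 1},
    {"dx": 0, "dy": -0.4, "dz": 0, "ax": 0, "ay": 0, "az": 0, "claw": 1},
    {"dx": 0, "dy": -0.4, "dz": 0, "ax": 0, "ay": 0, "az": 0, "claw": 1},
  ],
)

```text
clock: 14.83
eef_pos: [586.1, 53.4, 148.9]
tool_rot: [-1.57, 0.004, -1.546]
force: [1.3, 7.7, -3.1]
width: 0.2
```

Emit:
servo_tool(
  increments=[
    {"dx": 0, "dy": -0.2, "dz": 0, "ax": 0, "ay": 0, "az": 0, "claw": 1},
    {"dx": 0, "dy": -0.4, "dz": 0, "ax": 0, "ay": 0, "az": 0, "claw": 1},
    {"dx": 0, "dy": -0.4, "dz": 0, "ax": 0, "ay": 0, "az": 0, "claw": 1},
  ],
)

```text
clock: 15.08
eef_pos: [586.2, 50.5, 148.6]
tool_rot: [-1.57, 0.005, -1.545]
force: [2.3, 9.8, -2.8]
width: 0.2
```

Emit:
servo_tool(
  increments=[
    {"dx": 0, "dy": -0.2, "dz": 0, "ax": 0, "ay": 0, "az": 0, "claw": 1},
    {"dx": 0, "dy": -0.4, "dz": 0, "ax": 0, "ay": 0, "az": 0, "claw": 1},
    {"dx": 0, "dy": -0.4, "dz": 0, "ax": 0, "ay": 0, "az": 0, "claw": 1},
  ],
)

```text
clock: 15.33
eef_pos: [586.1, 48.1, 148.4]
tool_rot: [-1.57, 0.007, -1.544]
force: [3.0, 11.6, -4.7]
width: 0.0
```

The pressing has begun, with force rising from about y 53. I'll continue gently to about 16–17 N.

Emit:
servo_tool(
  increments=[
    {"dx": 0, "dy": -0.2, "dz": 0, "ax": 0, "ay": 0, "az": 0, "claw": 1},
    {"dx": 0, "dy": -0.4, "dz": 0, "ax": 0, "ay": 0, "az": 0, "claw": 1},
    {"dx": 0, "dy": -0.5, "dz": 0, "ax": 0, "ay": 0, "az": 0, "claw": 1},
    {"dx": 0, "dy": -0.5, "dz": 0, "ax": 0, "ay": 0, "az": 0, "claw": 1},
  ],
)

```text
clock: 15.67
eef_pos: [586.1, 45.4, 148.1]
tool_rot: [-1.57, 0.009, -1.543]
force: [3.3, 15.8, -6.7]
width: -0.1
```

```bash
python3 - <<'E'
from h import *
import pickle
w=cam("wrist");save(w,"w13.png",(250,0,410,160),3.7);pickle.dump(w,open("w13.pkl","wb"))
r=read_state();print(r["eef_pos"],r["force"])
E
```

```text
[586.10674666  45.48395057 148.13712204] [ 3.94628711 16.06624926 -5.65610714]
```

View pics/w13.png

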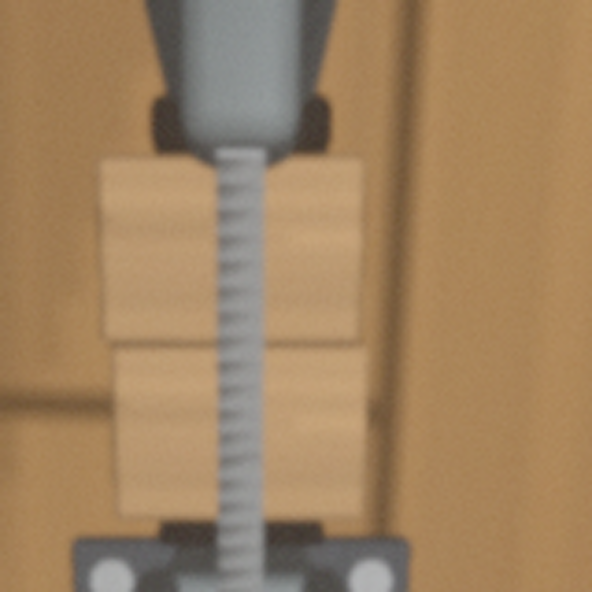

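The halves are closed up (seam at crop row 343) and the force is 16 N, which gives a pad depth of about 2.5 mm. A touch more brings it to mid-range.

Emit:
servo_tool(
  increments=[
    {"dx": 0, "dy": -0.1, "dz": 0, "ax": 0, "ay": 0, "az": 0, "claw": 1},
    {"dx": 0, "dy": -0.2, "dz": 0, "ax": 0, "ay": 0, "az": 0, "claw": 1},
    {"dx": 0, "dy": -0.2, "dz": 0, "ax": 0, "ay": 0, "az": 0, "claw": 1},
    {"dx": 0, "dy": -0.2, "dz": 0, "ax": 0, "ay": 0, "az": 0, "claw": 1},
    {"dx": 0, "dy": -0.2, "dz": 0, "ax": 0, "ay": 0, "az": 0, "claw": 1},
    {"dx": 0, "dy": -0.2, "dz": 0, "ax": 0, "ay": 0, "az": 0, "claw": 1},
  ],
)

```text
clock: 16.22
eef_pos: [586.1, 44.5, 148.0]
tool_rot: [-1.571, 0.01, -1.542]
force: [3.2, 16.5, -6.6]
width: 0.2
```

```bash
python3 - <<'E'
from h import *
import pickle
w=cam("wrist");save(w,"w14.png",(270,0,350,50),9);pickle.dump(w,open("w14.pkl","wb"))
s=cam("scene");save(s,"s14.png",(265,120,395,240),5)
c=cv2.resize(w["color"][0:60,270:350,::-1],None,fx=8,fy=8,interpolation=cv2.INTER_CUBIC)
w12=pickle.load(open("w12.pkl","rb"));d=cv2.resize(w12["color"][30:90,270:350,::-1],None,fx=8,fy=8,interpolation=cv2.INTER_CUBIC)
cv2.imwrite("pics/cmp.png",cv2.resize(np.hstack([d,c]),(800,300)))
r=read_state();print(r["eef_pos"],r["force"],r["clock"])
E
```

```text
[586.07647629  44.49086191 147.96920743] [ 4.2925382  16.63449235 -7.27889667] 16.3167
```

View pics/cmp.png

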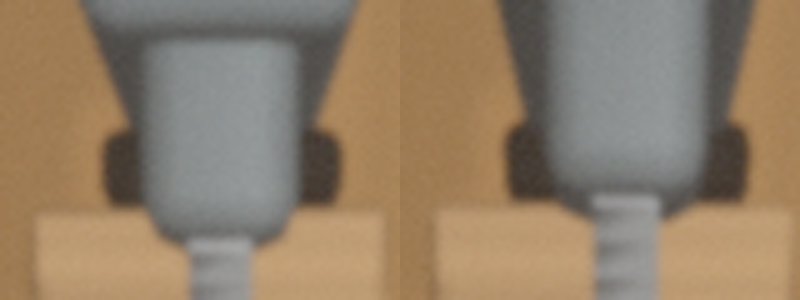

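View pics/s14.png

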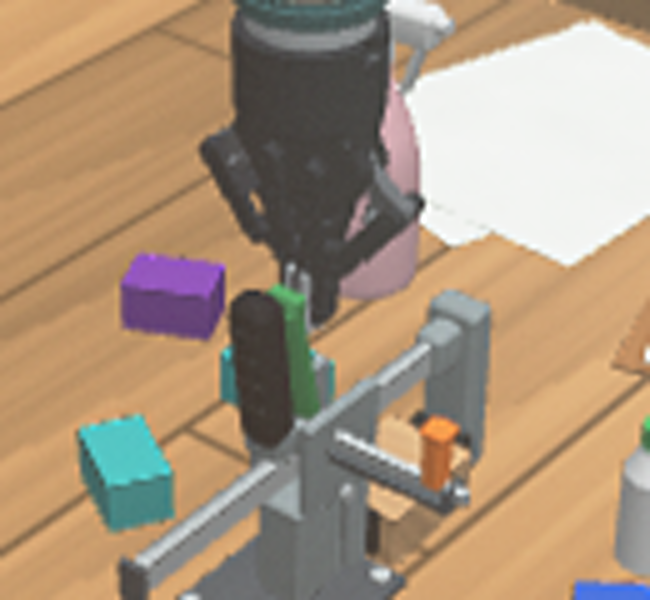

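```bash
python3 - <<'E'
from h import *
import pickle
for f,o,j,wd in [("w12",30,238,212),("w14",0,195,208)]:
    w=pickle.load(open(f+".pkl","rb"));u=270+(220 if f=="w12" else 225)/5
    a=ray(w,u,o+j/5,108)[1];b=ray(w,290,o+wd/5,36)[1];print(f,a.round(1),b.round(1),(a-b).round(2))
w=pickle.load(open("w14.pkl","rb"))
print(ray(w,290,339/3.7,36))
E
```

```text
w12 161.6 171.0 -9.35
w14 155.6 167.1 -11.51
[561.34055072 128.2736145   36.        ]
```

The jaw has closed on the wood edge by about 2.2 mm by the picture, 2.4 mm by trigger travel and 2.7 mm by force. One small step more will centre it in the 2–4 mm band.

Emit:
servo_tool(
  increments=[
    {"dx": 0, "dy": -0.1, "dz": 0, "ax": 0, "ay": 0, "az": 0, "claw": 1},
    {"dx": 0, "dy": -0.2, "dz": 0, "ax": 0, "ay": 0, "az": 0, "claw": 1},
    {"dx": 0, "dy": -0.25, "dz": 0, "ax": 0, "ay": 0, "az": 0, "claw": 1},
    {"dx": 0, "dy": -0.25, "dz": 0, "ax": 0, "ay": 0, "az": 0, "claw": 1},
    {"dx": 0, "dy": -0.25, "dz": 0, "ax": 0, "ay": 0, "az": 0, "claw": 1},
    {"dx": 0, "dy": -0.25, "dz": 0, "ax": 0, "ay": 0, "az": 0, "claw": 1},
    {"dx": 0, "dy": -0.25, "dz": 0, "ax": 0, "ay": 0, "az": 0, "claw": 1},
    {"dx": 0, "dy": -0.25, "dz": 0, "ax": 0, "ay": 0, "az": 0, "claw": 1},
  ],
)

```text
clock: 16.98
eef_pos: [586.1, 43.2, 147.8]
tool_rot: [-1.571, 0.011, -1.541]
force: [4.8, 19.1, -7.5]
width: 0.3
```

Emit:
servo_tool(
  increments=[
    {"dx": 0, "dy": 0, "dz": 0, "ax": 0, "ay": 0, "az": 0, "claw": 1},
    {"dx": 0, "dy": 0, "dz": 0, "ax": 0, "ay": 0, "az": 0, "claw": 1},
    {"dx": 0, "dy": 0, "dz": 0, "ax": 0, "ay": 0, "az": 0, "claw": 1},
    {"dx": 0, "dy": 0, "dz": 0, "ax": 0, "ay": 0, "az": 0, "claw": 1},
    {"dx": 0, "dy": 0, "dz": 0, "ax": 0, "ay": 0, "az": 0, "claw": 1},
    {"dx": 0, "dy": 0, "dz": 0, "ax": 0, "ay": 0, "az": 0, "claw": 1},
  ],
)

```text
clock: 17.48
eef_pos: [586.1, 43.2, 147.8]
tool_rot: [-1.571, 0.011, -1.541]
force: [4.1, 18.1, -8.4]
width: -0.1
```

```bash
python3 - <<'E'
from h import *
import pickle
w=cam("wrist");save(w,"w15.png",(270,0,350,60),9);pickle.dump(w,open("w15.pkl","wb"))
s=cam("scene");save(s,"s15.png")
r=read_state();print(r["eef_pos"],r["force"],r["clock"])
E
```

```text
[586.11692102  43.11569851 147.82893476] [ 4.54753862 19.06794495 -9.16869388] 17.5833
```

View pics/w15.png

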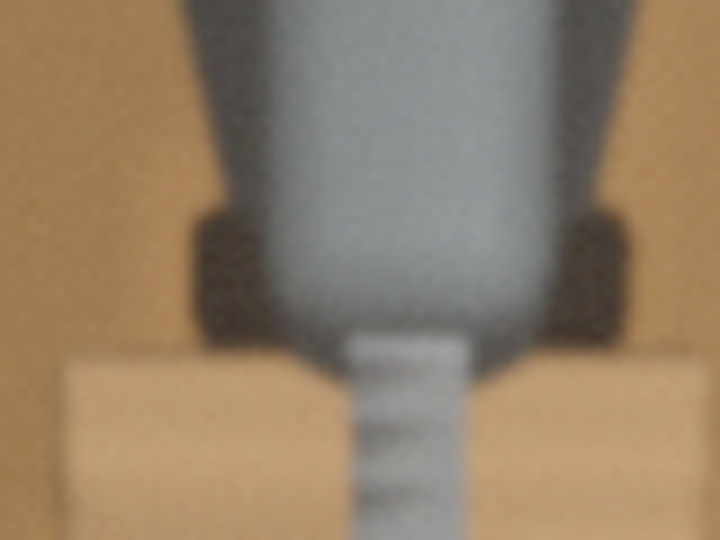

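View pics/s15.png

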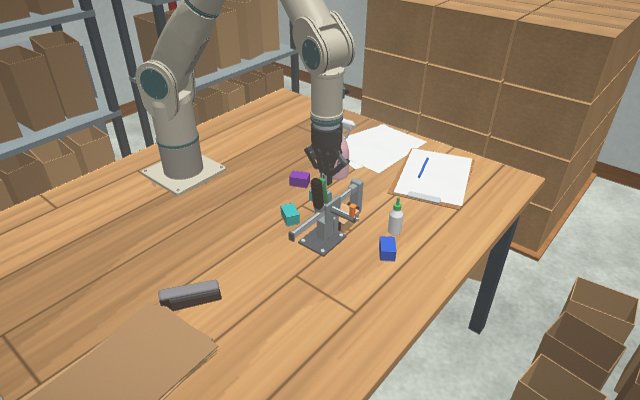

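The push is steady at about 18.5 N (roughly 30 N on the wood, pad about 3 mm). The halves are closed, the knob is out, and the bystanders are where they were. I'm handing in.

```bash
python3 -c "
from cell import *
print(finish_job())"
```

```text
the job is handed in; nothing more can be done
None
```

I drew the orange lock knob out about 20 mm to its end stop, then squeezed the trigger fully twice with full returns. A third, slow squeeze closed the pine halves, and I handed in at about 17.6 s while still holding it.

**Last checks:**
- **Pressure:** about 18.5 N steady on the trigger, which should mean about 30 N on the wood. That puts the pad near 3 mm pressed in by force and 2.8 mm by trigger travel. The only picture estimate, about 2.2 mm, was taken just before the final small increase. The pad depth was never seen directly.
- **Halves:** the wrist picture shows them closed up to a thin seam.
- **Knob:** it was still fully out in the last close views.
- **Bystanders:** the glue bottle, stapler and spray bottle stand where they were in the last scene picture.

**What disagreed or went wrong:**
- **Fingertip height:** the fingertips in the pictures sat about 30 mm higher than the reported TCP. My first knob grasp therefore closed on nothing above the knob, with a light touch of about 6 N against the clamp. I corrected the height from the pictures and gripped on the second try.
- **Jaw position:** estimates of the jaw's remaining travel differed by several millimetres, so I stopped the last squeeze by force.

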